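# Fit the key clamp and draw it home with the cam

## Robot

A 6-joint arm with a two-finger parallel gripper is mounted at the origin on the work surface. World frame = base frame: x ahead of the robot, y to its left, z up, the work surface at z = 0. Lengths are in m, angles in degrees, forces in N, time in s.
With the tool pointing down it reaches from about 0.25 to 0.725 m from the base axis. Payload 9.7 kg.
Tool frame: the origin (TCP) lies at the very end of the fingers, on their centre line; the grasp point (between the pads) lies 19 mm behind it (bot.hold_point_z is the distance from the TCP to the grasp point, in m); z points along the fingers, y is the line along which they close (so a half turn about z gives the same grasp; the last joint's range is limited). The gripper opens to 85 mm and grips with 20 to 120 N. Pads are 22 mm wide; open, the fingers measure 114 mm over their backs; the gripper's body (76 mm by 85 mm) begins 54 mm behind the grasp point. The pads swing forward as they close: fully open they stand 13 mm farther back than shut.
Start: joints at [73.682, 4.979, 10.078, 95.1, 0, 90], TCP at [0.155, 0.528, 0.231] pointing down, gripper open.
Joint ranges: [-179.16, 179.16], [-48.56, 103.87], [-65.8, 70.77], [-126.05, 130.52], [-82.76, 87.17], [-180, 180]. Speed limits (degrees/s): [127.2, 127.2, 147.25, 180, 180, 180].

## Interface

Orientations are given as [roll, pitch, yaw] about the fixed x, y, z axes, in that order (R = Rz(yaw) Ry(pitch) Rx(roll)).
In Python, from workcell import bot gives the robot as it stands.
- The arm moves only by the tool play_rows, never from a script. Its argument "targets" is a list of rows, each an object with "grip": the closure in counts, from 0 (fully open) to 255 (shut); "linear": the shift along the world's x, y, z in cm, a list of three; "delta_rot": the turn, a rotation vector about the world's x, y, z in rad, a list of three. A call has 1 to 10 rows; each row is the pose to reach, as a shift and turn from the pose commanded when the call began; what a row does not reach only later rows make up. A row lasts 1/10 s, in which the tool goes at most 50 mm and 8.59 degrees, less where a joint would pass 70% of its speed; a pose out of reach is approached as far as the arm can. A call with a gripper value outside its range is refused whole. The fingers move at their own pace and stop on an object; "force" is the grip in N (left out, the last holds). Time passes only in rows, so rows that repeat a pose let the fingers close. It gives the time, the measured TCP pose, the force, the opening and the grip force at its end, in the units of the state.
- bot.get_obs(): the state, without advancing time (a new reading comes with each control period).
- bot.camera(name): name is "side" or "top"; returns a dict with "color" (480x640x3 uint8, red, green, blue), "range_z" (480x640 float32, m along the optical axis (not along the pixel's ray), 0 where there is no reading), "fov_y" (degrees; the focal length in pixels is half the picture's height over the tangent of half this angle, whatever the lens; pixels are square), "cx", "cy" (the principal point, pixels), "dist_coeffs" ([k1, k2, p1, p2, k3] as OpenCV has them; the pictures are not rectified), "world_to_cam" (4x4, takes a point from world to camera coordinates). Camera axes: x right, y up, looking along -z (the intrinsics and any distortion apply to the point x, -y, -z); pixel columns grow to the right and rows downward; lengths in m; the calibration is good to about 2 mm. A picture is of the moment at which its call begins.
- bot.job_done(): hands the job in; it is judged then, once.
Trained networks look in a picture, given as the dict that the camera call returned (one of the last four; its "shot" number tells which), for a name from the list of things; names that differ only in an ending like _2 or _b are one class to them, and where a whole thing is asked for, a point or a joint stands for the part that bears it (a point fixed in the world has none). Each returns a list of dicts, best first, with "conf" (0 to 1); they miss things now and then, are a little off and sometimes report something else, mostly with a low value. They report only what shows in the picture. A call takes as long as a camera call. They do not tell look-alikes from the thing itself.
- bot.search_frame(picture, target): "box" ([left, top, right, bottom] in pixels, round what is visible of it).
- bot.trace(picture, target): "pixels" (480x640 bool, what is visible of it) and "box" ([left, top, right, bottom] in pixels, round what is visible of it).
- bot.pinpoint(picture, target): "pixel" ([column, row] in pixels: a listed point, or the origin of a listed thing).
The state is a dict: "time": time; "q": joint angles; "qd": joint speeds; "joint_efforts": joint torques, N m; "ee_pos": TCP position; "tcp_rot": TCP orientation; "wrist_force": force on the tool from outside, world axes, zero at the start; "torque": the same for the moment, N m; "opening": finger opening in m; "grasp_force": force on a finger pad.
Only numpy, scipy, OpenCV 4.12 (cv2) and the standard library are available. Lean on these libraries where they do the work, as an engineer would, in place of code of your own. Each camera call takes 0.05 s, during which the arm holds its last target. There are 200 camera calls.

## Task

Fit the cream key clamp (the one with the draw bolt) into the key machine's slideway, bolt first, until its nose stands in the open mouth of the cam. Then turn the cam's crank clockwise, about half a turn, so that the hook draws the clamp up tight against the brass stops: stop as soon as it is firmly tight, without over-tightening, and let go. Leave the other things on the bench where they are.

Things in the scene. Friction and masses are not known exactly. Their poses are not given: they have to be found in the camera images.
- clamp: Cream key clamp, 0.4-0.63 kg. Grey slide block 60 x 44 x 30 mm (x, y, z); on it cream jaws 46 x 30 mm with flat sides to grip (along y), 30 to 52 mm above the underside, a dark upper jaw, same outline, to 64 mm, a black knob, 24 mm wide, to 82 mm. From the +x face a 10 mm thick draw bolt runs along +x, 10 mm above the underside. Origin: centre of the underside.
- nose (a point): Axis of the upright brass nose (9 mm thick, top at 31 mm) at the end of the clamp's draw bolt; the point is 65 mm ahead (+x) of the clamp's origin and 22 mm above its underside. The hook can catch it once it is within 30 mm of the cam axis, which it is when the clamp first touches the ejector pins; pushed farther, the clamp springs back when let go.
- machine: Key-cutting machine, fixed. Origin: on the table right under the cam's upright axis; x along the slideway, the way the clamp goes in; y left. Black foot 20 mm high, from x -225 to 160 and y -80 to 370 mm; guide rods at y 93 to 145, 45 mm high; cream headstock and blue cover, 240 mm high, from y = 185 mm (its cutter reaches to y = 140 at x = 90).
- entry (a point): Point on the slideway's top, 30 mm above the table, 170 mm before the cam axis (machine x -170): the clamp set down with its origin here, x along the machine's x, is just before the rails. The slideway is dark flat steel, 84 mm wide. Two rails, 8 mm high, 47 mm apart, guide the 44 mm slide from machine x -133 to -61 mm; their ends flare out to about 62 mm at x -155.
- stop_block: Two brass stop pads, 36 mm high, on the slideway beside the 16 mm gap for the bolt; origin between the pads, at the slideway's top. They are shimmed differently on each machine. From each a sprung ejector pin stands out 5 mm: both together push back 3.5 N at first touch, 6 N when flush. The clamp is home when its front face bears on the pads, not just on the pins.
- disc (a point): Centre of the cam disc's top face, 57 mm above the table. Bright steel disc, 84 mm across, 10 mm thick, on the upright axis through the machine's origin, with a spiral slot open at the rim; the wall outside the slot is the hook: from about 0.5 rad on it passes round the nose and draws it in, several mm in half a turn. Turned back, it lets go.
- cam (a joint): Angle of the cam in rad, growing clockwise seen from above, range -0.3 to 3.75. Near 0, as at the start (within 0.2), the slot's mouth faces the clamp's way in. By the shims, the clamp comes up tight somewhere between 2.3 and 3.4 rad; the play from loose to over-tight is only about 0.3 rad. The cam stays by friction where it is left.
- handle (a point): Crank grip: free-spinning upright black sleeve, 15 mm thick, 67 to 107 mm above the table; the point is on its axis, 92 mm high, 55 mm from the cam axis. At cam angle 0 it stands left (machine +y, 0.1 rad past), and swings by the far side (+x) to the right. Moving it takes 3 N when free, 4 to 7 N while drawing, then climbs steeply: 11 to 14 N is firmly tight, over 18 N too much.
- blue_clamp: Another key clamp, blue jaws, red knob, no bolt, 50 x 40 mm, 82 mm high, origin at the centre of its underside. To be left alone.
- screwdriver: Red-handled screwdriver, 190 mm, lying. To be left alone.
- brush: Flat cleaning brush, 180 mm, lying. To be left alone.
- oil: Green oil bottle, 44 mm across, 120 mm high. To be left alone.
- lock_cylinder: Brass lock cylinder, 60 mm long, 33 mm high. To be left alone.
- padlock: Small brass padlock, 45 mm wide, 64 mm high. To be left alone.
Mind the look-alikes: they are no part of the job. What is meant by the clamp is not purple, and is the larger of those in its own colour.

How it is judged:
By the outcome, as a careful person would: the job done as asked, in the order asked, and still so for the second after the job is handed in, with the robot touching nothing.
It also fails if it takes over 72 s, if anything falls off the work surface, if the arm or the gripper's body presses on something with over 40 N, if the wrist force passes 120 N, or if a joint passes its speed limit or range.

## Working session

There is one attempt and no reset: what is moved stays moved. The work goes in short steps, Python scripts to look and compute and a tool call to move; the robot and the scene stay as the last step left them, time stands still between calls to the robot, and variables do not carry over. Pictures are saved under pics/ and viewed, at most 10 in all, crops included, and the job is handed in when it is done.

Besides the shell and the picture viewer there is one more tool, called after ">>>" by a JSON object that holds its "method" and its "body", one argument or row to a line. play_rows: Moves the arm, as the interface text tells. Its arguments: {"type":"object","properties":{"targets":{"type":"array","items":{"type":"object","properties":{"grip":{"type":"number"},"linear":{"type":"array","items":{"type":"number"}},"delta_rot":{"type":"array","items":{"type":"number"}}}}},"force":{"type":"number"}},"required":["targets"]}

```bash
mkdir -p pics; cat > h.py <<'E'
import numpy as np, cv2
from workcell import bot
def K(c):
    h,w=c["color"].shape[:2]; f=h/2/np.tan(np.radians(c["fov_y"])/2)
    return np.array([[f,0,c["cx"]],[0,f,c["cy"]],[0,0,1.]])
def ray(c,p):
    u=cv2.undistortPoints(np.array([[p]],float),K(c),np.array(c["dist_coeffs"],float))[0,0]
    M=np.linalg.inv(np.array(c["world_to_cam"])); d=M[:3,:3]@np.array([u[0],-u[1],-1.])
    return M[:3,3],d
def atz(c,p,z):
    o,d=ray(c,p); return o+d*(z-o[2])/d[2]
def atd(c,p):
    o,d=ray(c,p); r=c["range_z"][int(p[1]),int(p[0])]; return o+d*r
def tri(c1,p1,c2,p2):
    o1,d1=ray(c1,p1);o2,d2=ray(c2,p2)
    A=np.stack([d1,-d2],1); s=np.linalg.lstsq(A,o2-o1,rcond=None)[0]
    a,b=o1+d1*s[0],o2+d2*s[1]; return (a+b)/2,np.linalg.norm(a-b)
def proj(c,P):
    W=np.array(c["world_to_cam"]); q=(W[:3,:3]@np.atleast_2d(P).T).T+W[:3,3]; q=q*[1,-1,-1]
    return cv2.projectPoints(q,np.zeros(3),np.zeros(3),K(c),np.array(c["dist_coeffs"],float))[0][:,0]
def save(c,n): cv2.imwrite("pics/"+n,c["color"][...,::-1])
E
python3 - <<'E'
from h import *
np.set_printoptions(precision=4,suppress=True)
for n in("side","top"):
    c=bot.camera(n); save(c,n+"1.png")
    print(n,np.linalg.inv(c["world_to_cam"])[:3,3],c["fov_y"])
    for t in("clamp","nose","machine","entry","stop_block","disc","handle","blue_clamp"):
        for r in bot.pinpoint(c,t)[:4]:
            print(t,np.round(r["pixel"],1),round(r["conf"],2),atd(c,r["pixel"]))
o=bot.get_obs();print(o["ee_pos"],o["tcp_rot"],o["time"])
E
```

```text
side [ 0.4276 -0.7705  0.5401] 51.53717124274363
clamp [347.  297.8] 0.83 [ 0.6043 -0.2394  0.0181]
clamp [272.7 295.7] 0.67 [ 0.4964 -0.1969  0.0083]
nose [296.2 287.3] 0.88 [ 0.5357 -0.1886  0.0102]
nose [383.7 273.1] 0.87 [ 0.6757 -0.2049  0.0243]
nose [180.9 275.2] 0.57 [ 0.3616 -0.1377  0.0291]
machine [336.4 213.1] 0.66 [ 0.6469 -0.026   0.0295]
entry [329.9 158.6] 0.57 [0.659  0.0691 0.0934]
stop_block [303.9 203. ] 0.74 [0.5956 0.0224 0.0299]
disc [332.  190.6] 0.57 [0.6469 0.0071 0.059 ]
disc [280.9 447.7] 0.41 [ 0.4622 -0.4555  0.0164]
handle [332.4 161.5] 0.57 [0.6612 0.0587 0.0922]
handle [285.5 448.9] 0.37 [ 0.4669 -0.4585  0.017 ]
blue_clamp [242.8 366.5] 0.55 [ 0.4343 -0.3341  0.0207]
top [ 0.4298 -0.1366  1.0252] 50.916388289595986
clamp [361.1 223.8] 0.83 [ 0.6044 -0.2182  0.0811]
clamp [338.1 287.4] 0.75 [ 0.4859 -0.1736  0.0481]
clamp [227.9 290.8] 0.61 [0.4828 0.0433 0.0276]
clamp [288.7 367.4] 0.55 [ 0.3387 -0.0796  0.0823]
nose [351.2 194.8] 0.89 [ 0.6738 -0.204   0.0298]
nose [321. 349.] 0.85 [ 0.3661 -0.1393  0.0008]
nose [344.3 258.9] 0.67 [ 0.5469 -0.1892 -0.0017]
machine [374.2 160.2] 0.75 [ 0.7485 -0.2536  0.0228]
machine [244.9 211.4] 0.59 [0.6362 0.007  0.0562]
machine [359.8 224.5] 0.48 [ 0.6028 -0.2156  0.0822]
entry [227.2 289.6] 0.76 [0.4851 0.0446 0.0278]
entry [232.1 233.3] 0.71 [0.5938 0.0325 0.0508]
stop_block [234.3 237.4] 0.67 [0.5888 0.0314 0.0309]
stop_block [208.9 194.9] 0.36 [0.6577 0.0674 0.1069]
disc [239.7 206.1] 0.72 [0.6445 0.0156 0.0673]
handle [210.6 192.8] 0.77 [0.662  0.0645 0.1059]
blue_clamp [407.7 313.4] 0.88 [ 0.434  -0.3043  0.064 ]
blue_clamp [360.3 227.2] 0.62 [ 0.6007 -0.2179  0.065 ]
[0.1545 0.5278 0.2313] [-179.9997   -0.0001  163.6825] 0.9
```

View pics/side1.png

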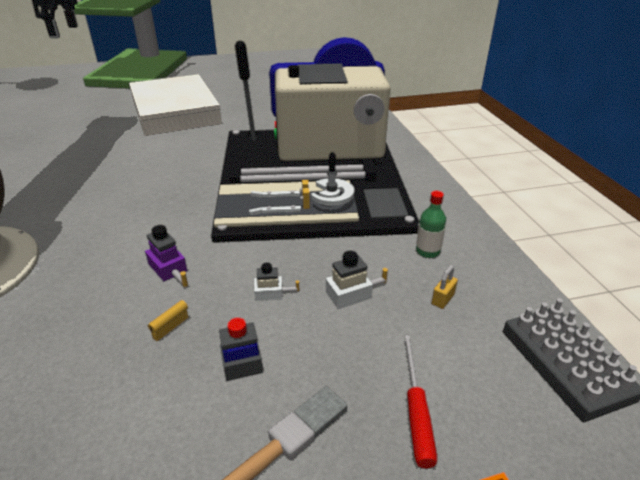

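View pics/top1.png

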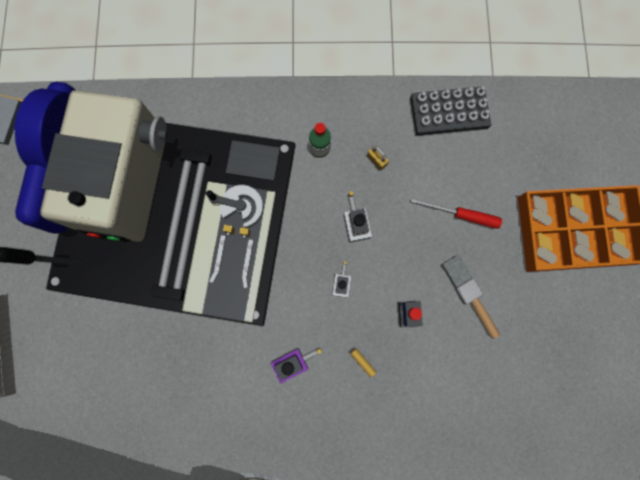

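Candidate clamps with a bolt: purple at side (165,255) / top (290,366), small cream at side (268,282) / top (342,285), and larger cream at side (350,280) / top (358,222). The larger cream one fits, being not purple and the bigger of the two creams. I'll confirm it in a crop and measure the poses.

```bash
python3 - <<'E'
from h import *
np.set_printoptions(precision=4,suppress=True)
c=bot.camera("top"); s=bot.camera("side")
crop=c["color"][140:335,180:400]; cv2.imwrite("pics/crop1.png",cv2.resize(crop[...,::-1],None,fx=3,fy=3,interpolation=cv2.INTER_CUBIC))
def cloud(c,box):
    l,t,r,b=box
    uu,vv=np.meshgrid(np.arange(l,r),np.arange(t,b)); px=np.stack([uu.ravel(),vv.ravel()],1)
    un=cv2.undistortPoints(px[:,None].astype(float),K(c),np.array(c["dist_coeffs"],float))[:,0]
    M=np.linalg.inv(c["world_to_cam"]); d=np.c_[un[:,0],-un[:,1],-np.ones(len(un))]@M[:3,:3].T
    z=c["range_z"][px[:,1],px[:,0]]; P=M[:3,3]+d*z[:,None]; return P[z>0],px[z>0]
P,px=cloud(c,(335,185,380,250))
for lo,hi in((.02,.04),(.055,.072),(.072,.095)):
    m=(P[:,2]>lo)&(P[:,2]<hi); 
    if m.sum()>4: print("clamp",lo,m.sum(),P[m].mean(0),cv2.minAreaRect((P[m][:,:2]*1000).astype(np.float32)))
m=P[:,2]>.015; print("all",cv2.minAreaRect((P[m][:,:2]*1000).astype(np.float32)))
# disc
P,px=cloud(c,(205,180,275,235)); m=(P[:,2]>.048)&(P[:,2]<.064)
print("disc",m.sum(),P[m].mean(0),cv2.minEnclosingCircle((P[m][:,:2]*1000).astype(np.float32)))
# foot corners on z=.02
for p in((266,325),(294,142),(47,290),(165,125)): print(p,atz(c,p,.02))
for t in("clamp","nose","disc","handle","stop_block","entry"):
    a=bot.pinpoint(c,t);b=bot.pinpoint(s,t)
    for x in a[:2]:
        for y in b[:2]:
            X,e=tri(c,x["pixel"],s,y["pixel"])
            if e<.012: print(t,x["pixel"],y["pixel"],X,e)
E
```

```text
clamp 0.02 279 [ 0.6091 -0.212   0.0297] ((632.1534423828125, -212.66287231445312), (98.4990234375, 44.83546829223633), 10.73605728149414)
clamp 0.055 246 [ 0.6112 -0.2153  0.0636] ((613.4779663085938, -216.09507751464844), (46.399654388427734, 30.227632522583008), 10.972050666809082)
clamp 0.072 124 [ 0.6126 -0.2154  0.0814] ((612.701416015625, -215.34681701660156), (21.2172908782959, 21.3048095703125), 88.35125732421875)
all ((632.1534423828125, -212.66287231445312), (98.4990234375, 44.83546829223633), 10.73605728149414)
disc 911 [0.6507 0.0131 0.0567] ((639.1650390625, 20.286762237548828), 51.86631774902344)
(266, 325) [ 0.4151 -0.0314  0.02  ]
(294, 142) [ 0.7903 -0.0879  0.02  ]
(47, 290) [0.4875 0.412  0.02  ]
(165, 125) [0.8315 0.1833 0.02  ]
clamp [292.0, 366.0] [166.5, 270.6] [ 0.3338 -0.081  -0.002 ] 0.001133196745255805
nose [352.1, 192.4] [384.3, 270.3] [ 0.6773 -0.2056  0.0308] 0.002580857046307414
nose [343.3, 258.9] [295.6, 286.0] [ 0.5404 -0.1861  0.011 ] 0.010217554041904038
disc [240.4, 205.0] [331.0, 191.7] [0.6491 0.0171 0.0508] 0.002556887099206009
stop_block [233.4, 234.8] [305.0, 203.6] [0.5982 0.0349 0.02  ] 0.004503303700925985
entry [228.8, 289.7] [244.3, 198.4] [0.4843 0.038  0.0473] 0.0008953125521313264
```

View pics/crop1.png

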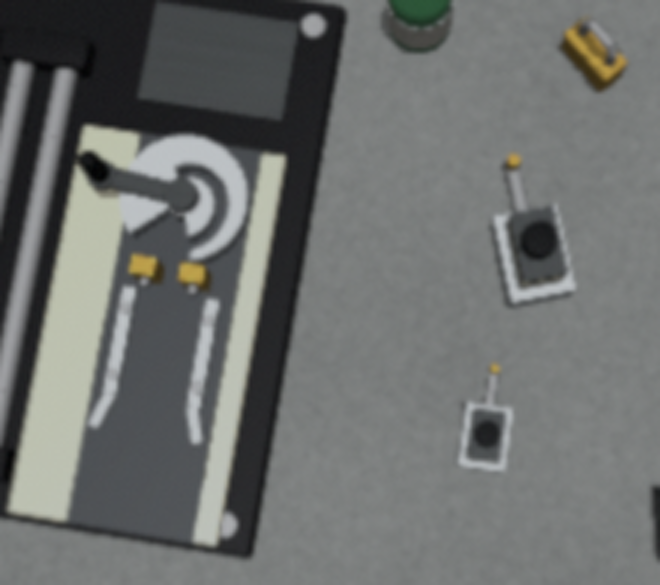

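The crop confirms it: the large cream clamp is at crop (538,245), clearly bigger than its small twin at (487,435). Its yaw is about +10.8° and its origin about (0.613, -0.216). I'll move over it now and refine the machine pose on the way.

>>> {"method": "play_rows", "body": {
  "targets": [
    {"linear": [2.3,-3.7,1],"delta_rot": [0,0,-0.14],"grip": 0},
    {"linear": [4.6,-7.4,2],"delta_rot": [0,0,-0.28],"grip": 0},
    {"linear": [6.9,-11.1,3],"delta_rot": [0,0,-0.42],"grip": 0},
    {"linear": [9.2,-14.8,4],"delta_rot": [0,0,-0.56],"grip": 0},
    {"linear": [11.5,-18.5,5],"delta_rot": [0,0,-0.7],"grip": 0},
    {"linear": [13.8,-22.2,5],"delta_rot": [0,0,-0.84],"grip": 0},
    {"linear": [16.1,-25.9,5],"delta_rot": [0,0,-0.98],"grip": 0},
    {"linear": [18.4,-29.6,5],"delta_rot": [0,0,-1.12],"grip": 0},
    {"linear": [20.7,-33.3,5],"delta_rot": [0,0,-1.26],"grip": 0},
    {"linear": [23,-37,5],"delta_rot": [0,0,-1.4],"grip": 0}
  ]
}}

```text
time: 2.6
ee_pos: [0.3851, 0.1562, 0.2816]
tcp_rot: [180.0, -0.0, 83.1]
wrist_force: [0.5, 0.3, -0.2]
opening: 0.0852
grasp_force: 0.0
```

>>> {"method": "play_rows", "body": {
  "targets": [
    {"linear": [2.3,-3.7,0],"delta_rot": [0,0,-0.14],"grip": 0},
    {"linear": [4.6,-7.4,0],"delta_rot": [0,0,-0.28],"grip": 0},
    {"linear": [6.9,-11.1,0],"delta_rot": [0,0,-0.42],"grip": 0},
    {"linear": [9.2,-14.8,0],"delta_rot": [0,0,-0.56],"grip": 0},
    {"linear": [11.5,-18.5,0],"delta_rot": [0,0,-0.7],"grip": 0},
    {"linear": [13.8,-22.2,-2],"delta_rot": [0,0,-0.84],"grip": 0},
    {"linear": [16.1,-25.9,-4],"delta_rot": [0,0,-0.98],"grip": 0},
    {"linear": [18.4,-29.6,-6],"delta_rot": [0,0,-1.12],"grip": 0},
    {"linear": [20.7,-33.3,-9],"delta_rot": [0,0,-1.26],"grip": 0},
    {"linear": [22.8,-37.4,-12],"delta_rot": [0,0,-1.268],"grip": 0}
  ]
}}

```text
time: 3.6
ee_pos: [0.6104, -0.2119, 0.1645]
tcp_rot: [180.0, -0.0, 10.5]
wrist_force: [0.8, -0.2, -0.0]
opening: 0.0854
grasp_force: 0.0
```

```bash
cat > mach.py <<'E'
from h import *
from scipy.optimize import least_squares
np.set_printoptions(precision=4,suppress=True)
def cloudz(c,px,z): return np.array([atz(c,p,z) for p in px])[:,:2]
def run(c):
    g=c["color"].astype(int); br=(g.min(2)>135)&(g.max(2)-g.min(2)<25)
    yaw=np.radians(-9.);O=np.array([.648,.017])
    # disc boundary: bright pixels at z .057
    v,u=np.nonzero(br); m=(u>195)&(u<280)&(v>175)&(v<260); px=np.c_[u,v][m].astype(float)
    D=cloudz(c,px,.057); R=cloudz(c,px,.038)
    r=np.hypot(*(D-O).T)
    for it in range(4):
        d=D-O; r=np.hypot(*d.T); a=np.arctan2(d[:,1],d[:,0]); k=(r<.05)
        B=[]
        for lo in np.arange(-np.pi,np.pi,.15):
            w=k&(a>=lo)&(a<lo+.15)
            if w.sum()>2 and r[w].max()>.036: B.append(D[w][r[w].argmax()])
        B=np.array(B); f=least_squares(lambda p:np.hypot(*(B-p[:2]).T)-p[2],[*O,.042],loss="soft_l1",f_scale=.001); O=f.x[:2]
    print("disc",f.x,len(B))
    v,u=np.nonzero(br); m=(u>200)&(u<262)&(v>225)&(v<300); R=cloudz(c,np.c_[u,v][m].astype(float),.038)
    for it in range(4):
        e=np.array([np.cos(yaw),np.sin(yaw)]);n=np.array([-e[1],e[0]])
        x=(R-O)@e; y=(R-O)@n
        k=(x>-130)&(x<1); L=(x>-.130)&(x<-.064)&(y>.018)&(y<.034); Q=(x>-.130)&(x<-.064)&(y<-.018)&(y>-.034)
        pl=np.polyfit(x[L],y[L],1);pr=np.polyfit(x[Q],y[Q],1); yaw+=np.arctan((pl[0]+pr[0])/2)
    print("rails n",L.sum(),Q.sum(),"slopes",pl,pr,"yaw",np.degrees(yaw),"mid y at -.097:",(np.polyval(pl,-.097)+np.polyval(pr,-.097))/2)
    e=np.array([np.cos(yaw),np.sin(yaw)]);n=np.array([-e[1],e[0]])
    for t in("entry","stop_block"):
        for q in bot.pinpoint(c,t)[:2]:
            X=atz(c,q["pixel"],.03)[:2]-O; print(t,q["conf"],X@e,X@n)
    for q in bot.pinpoint(c,"handle")[:1]: X=atz(c,q["pixel"],.092)[:2]; print("handle",X,(X-O)@e,(X-O)@n)
    # beige strips edges
    return O,yaw
if __name__=="__main__":
    c=bot.camera("top"); save(c,"t2.png"); O,yaw=run(c)
    e=np.array([np.cos(yaw),np.sin(yaw)]);print("entry world",O-.17*e,"mouth",O-.098*e)
    print(bot.get_obs()["ee_pos"])
    # project model onto picture
    n=np.array([-e[1],e[0]]); im=cv2.resize(c["color"][160:335,180:300],None,fx=4,fy=4,interpolation=cv2.INTER_CUBIC)[...,::-1].copy()
    def pl(x,y,z,col):
        P=proj(c,np.r_[O+x*e+y*n,z])[0]; cv2.circle(im,tuple(int(i) for i in ((P-[180,160])*4+2)),2,col,-1)
    for x in np.arange(-.133,-.06,.008):
        for y in(-.0235,.0235): pl(x,y,.038,(0,0,255))
    for x in(-.225,.16): 
        for y in np.arange(-.08,.1,.02): pl(x,y,.02,(0,255,255))
    for x in np.arange(-.225,.16,.02): pl(x,-.08,.02,(0,255,255))
    for a in np.arange(0,6.3,.2): pl(.042*np.cos(a),.042*np.sin(a),.057,(0,255,0))
    cv2.imwrite("pics/m2.png",im[:600])
E
python3 mach.py
```

```text
disc [0.6446 0.0251 0.0483] 32
rails n 121 65 slopes [-0.0217  0.0202] [-0.0165 -0.0337] yaw -9.023164945756031 mid y at -.097: -0.004868197799929452
entry 0.73 -0.15938334176596186 -0.006488810788053103
stop_block 0.65 -0.05095753521871708 -0.004318564817163908
stop_block 0.27 0.002842278336647875 -0.015074675355149312
handle [0.6627 0.0639] 0.011772294612824578 0.041125843642306883
entry world [0.4767 0.0517] mouth [0.5478 0.0405]
[ 0.6091 -0.2109  0.1641]
```

View pics/m2.png

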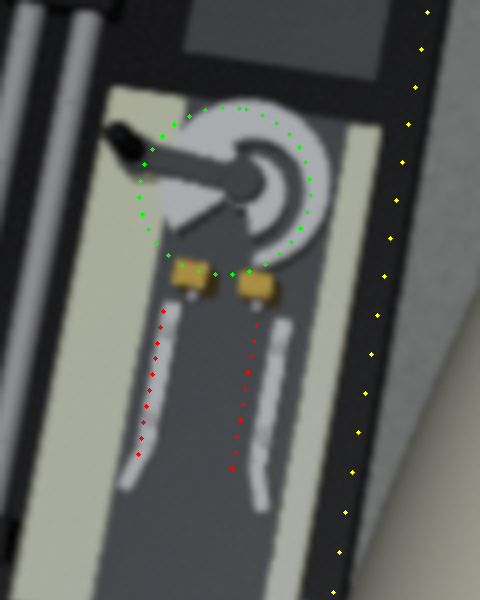

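The fit was pulled off by beige pixels. The drawn circle sits about 15 crop px to the left of the real rim, which spans about x 160–331 and y 97–270 in the crop. I'll refit from points read off the crop.

```bash
cat > m3.py <<'E'
from h import *
from scipy.optimize import least_squares
import pickle
np.set_printoptions(precision=4,suppress=True)
c=bot.camera("top")
f=lambda p,z:np.array([atz(c,(180+(q[0]-1.5)/4,160+(q[1]-1.5)/4),z)[:2] for q in p])
D=f([(331,180),(318,135),(290,108),(250,97),(215,103),(325,220),(300,250),(262,270)],.057)
F=f([(432,0),(388,295),(345,510)],.02)
S1=f([(186,100),(97,570)],.03);S2=f([(348,125),(270,585)],.03)
R1=f([(172,305),(153,430)],.038);R2=f([(284,322),(260,455)],.038)
r=least_squares(lambda p:np.hypot(*(D-p[:2]).T)-.042,[.648,.017]);print("disc",r.x,"res",r.fun*1000)
for n,L in(("foot",F),("S1",S1),("S2",S2),("R1",R1),("R2",R2)):
    d=L[0]-L[-1];print(n,np.degrees(np.arctan2(d[1],d[0])))
O=r.x
for yaw in(-8.5,-9,-9.5):
    y=np.radians(yaw);e=np.array([np.cos(y),np.sin(y)]);n=np.array([-e[1],e[0]])
    for k,L in(("foot",F),("S1",S1),("S2",S2),("R1",R1),("R2",R2)): print(yaw,k,((L-O)@n*1000),((L-O)@e*1000))
E
python3 m3.py
```

```text
disc [0.6484 0.0137] res [-1.0007 -0.2737  0.6658  1.2689  1.7217  0.725   0.8158  2.332 ]
foot -9.446211230718108
S1 -9.6003835268802
S2 -9.178299706961209
R1 -7.64134631607115
R2 -9.679452760624633
-8.5 foot [-72.0451 -72.7251 -67.6491] [ 115.8088  -40.2259 -150.3545]
-8.5 S1 [43.0165 47.6311] [  43.523  -196.7252]
-8.5 S2 [-40.6347 -37.8647] [  41.819  -192.1565]
-8.5 R1 [30.8279 29.888 ] [ -62.6127 -125.3239]
-8.5 R2 [-25.6462 -24.2707] [ -63.4259 -130.2367]
-9 foot [-71.0317 -73.0734 -68.9586] [ 116.4331  -39.5897 -149.7584]
-9 S1 [43.3947 45.9126] [  43.146  -197.1334]
-9 S2 [-40.2682 -39.5401] [  42.172  -191.8187]
-9 R1 [30.2803 28.7932] [ -62.8793 -125.5799]
-9 R2 [-26.1987 -25.4063] [ -63.1996 -130.0199]
-9.5 foot [-70.013  -73.4161 -70.2629] [ 117.0485  -38.9505 -149.151 ]
-9.5 S1 [43.7695 44.1905] [  42.7656 -197.5266]
-9.5 S2 [-39.8987 -41.2125] [  42.5218 -191.4664]
-9.5 R1 [29.7304 27.6962] [ -63.1411 -125.8264]
-9.5 R2 [-26.7492 -26.5399] [ -62.9686 -129.7933]
```

>>> {"method": "play_rows", "body": {
  "targets": [
    {"linear": [0.2,-0.4,-3],"delta_rot": [0,0,0.004],"grip": 0},
    {"linear": [0.2,-0.4,-6],"delta_rot": [0,0,0.004],"grip": 0},
    {"linear": [0.2,-0.4,-6],"delta_rot": [0,0,0.004],"grip": 0}
  ]
}}

```text
time: 4.15
ee_pos: [0.61, -0.2127, 0.1033]
tcp_rot: [-179.9, 0.2, 11.1]
wrist_force: [-1.2, -0.1, -1.0]
opening: 0.0856
grasp_force: 0.0
```

```bash
python3 -c "
from h import *
for i in range(2):
  bot.camera('side'); o=bot.get_obs(); print(o['ee_pos'],o['tcp_rot'],o['wrist_force'],o['time'])"
```

```text
[ 0.61076654 -0.21299253  0.10582957] [-1.79954976e+02  6.27205168e-02  1.11227750e+01] [ 0.07195522 -0.787993   -0.18458134] 4.2
[ 0.61157677 -0.21344565  0.10748175] [ 1.79969354e+02 -6.31980326e-02  1.11097346e+01] [ 0.38295922 -0.30329021  1.29393093] 4.25
```

>>> {"method": "play_rows", "body": {
  "targets": [
    {"linear": [0.2,-0.3,-2.5],"delta_rot": [0,0,0],"grip": 0},
    {"linear": [0.2,-0.3,-5],"delta_rot": [0,0,0],"grip": 0},
    {"linear": [0.2,-0.3,-7.0],"delta_rot": [0,0,0],"grip": 0},
    {"linear": [0.2,-0.3,-7.0],"delta_rot": [0,0,0],"grip": 0}
  ]
}}

```text
time: 4.65
ee_pos: [0.6131, -0.2167, 0.0355]
tcp_rot: [-180.0, 0.1, 11.1]
wrist_force: [-0.3, -0.9, 0.1]
opening: 0.0856
grasp_force: 0.0
```

```bash
python3 -c "
from h import *
s=bot.camera('side'); o=bot.get_obs(); print(o['ee_pos'],o['tcp_rot'],o['wrist_force'],o['time'])
cv2.imwrite('pics/s3.png',cv2.resize(s['color'][190:330,250:430],None,fx=4,fy=4,interpolation=cv2.INTER_CUBIC)[...,::-1])"
```

```text
[ 0.61378639 -0.21699817  0.03712135] [ 1.79980813e+02 -3.73650319e-02  1.10754899e+01] [ 1.32644776 -0.01752426  0.05103581] 4.7
```

View pics/s3.png

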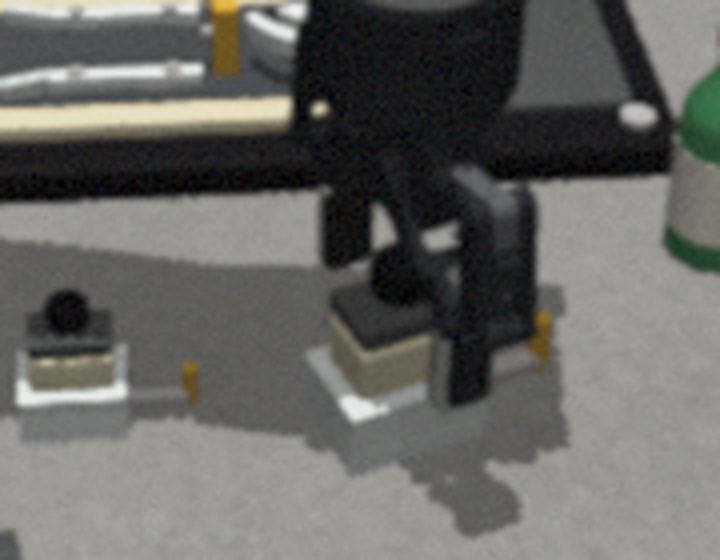

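The fingers straddle the cream jaws of the large clamp, with the near finger at crop (470,350) and the jaws at (330–460, 300–390). Closing.

>>> {"method": "play_rows", "body": {
  "targets": [
    {"linear": [0,0,-0.1],"delta_rot": [0,0,0],"grip": 120},
    {"linear": [0,0,-0.1],"delta_rot": [0,0,0],"grip": 200},
    {"linear": [0,0,-0.1],"delta_rot": [0,0,0],"grip": 255},
    {"linear": [0,0,-0.1],"delta_rot": [0,0,0],"grip": 255},
    {"linear": [0,0,-0.1],"delta_rot": [0,0,0],"grip": 255},
    {"linear": [0,0,-0.1],"delta_rot": [0,0,0],"grip": 255},
    {"linear": [0,0,-0.1],"delta_rot": [0,0,0],"grip": 255}
  ],
  "force": 60
}}

```text
time: 5.4
ee_pos: [0.6139, -0.2171, 0.0357]
tcp_rot: [180.0, -0.1, 11.1]
wrist_force: [-0.1, 3.1, 6.1]
opening: 0.0288
grasp_force: 59.6
```

>>> {"method": "play_rows", "body": {
  "targets": [
    {"linear": [0,0,3],"delta_rot": [0,0,0],"grip": 255},
    {"linear": [0,0,6],"delta_rot": [0,0,0],"grip": 255},
    {"linear": [0,0,9],"delta_rot": [0,0,0],"grip": 255},
    {"linear": [-2,3.9,10],"delta_rot": [0,0,-0.06],"grip": 255},
    {"linear": [-4,7.8,10],"delta_rot": [0,0,-0.12],"grip": 255},
    {"linear": [-6,11.7,10],"delta_rot": [0,0,-0.18],"grip": 255},
    {"linear": [-8,15.6,10],"delta_rot": [0,0,-0.24],"grip": 255},
    {"linear": [-10,19.5,10],"delta_rot": [0,0,-0.3],"grip": 255},
    {"linear": [-12,23.4,10],"delta_rot": [0,0,-0.356],"grip": 255},
    {"linear": [-13.4,26.0,10],"delta_rot": [0,0,-0.356],"grip": 255}
  ]
}}

```text
time: 6.4
ee_pos: [0.4778, -0.0368, 0.134]
tcp_rot: [-177.9, 0.2, -5.6]
wrist_force: [-0.0, -0.3, -6.4]
opening: 0.0288
grasp_force: 62.4
```

```bash
cat > look.py <<'E'
from h import *
import sys
np.set_printoptions(precision=4,suppress=True)
O=np.array([.6487,.0154]);y=np.radians(-9.3);e=np.array([np.cos(y),np.sin(y)]);n=np.array([-e[1],e[0]])
def st():
    P=[];F=[];R=[]
    for i in range(3):
        bot.camera("side"); o=bot.get_obs();P.append(o["ee_pos"]);F.append(o["wrist_force"]);R.append(o["tcp_rot"][2])
    P=np.mean(P,0);F=np.mean(F,0);d=P[:2]-O
    print("tcp",P,"mach xy",d@e*1000,d@n*1000,"yaw",np.mean(R),"F",F,"Fm",F[:2]@e,F[:2]@n,"t",o["time"],o["opening"],o["grasp_force"])
E
python3 - <<'E'
from look import *
st()
t=bot.camera("top");s=bot.camera("side")
for q in bot.pinpoint(t,"nose")[:3]:
    for r in bot.pinpoint(s,"nose")[:3]:
        X,er=tri(t,q["pixel"],s,r["pixel"])
        if er<.01: print("nose",q["pixel"],X,er,(X[:2]-O)@e,(X[:2]-O)@n)
a=cv2.resize(t["color"][170:320,180:300],None,fx=3,fy=3,interpolation=cv2.INTER_CUBIC)
b=cv2.resize(s["color"][100:250,190:330],None,fx=3,fy=3,interpolation=cv2.INTER_CUBIC)
cv2.imwrite("pics/c4.png",np.hstack([a,b])[...,::-1])
E
```

```text
tcp [ 0.4782 -0.0374  0.1344] mach xy -159.72285823395978 -79.61465434443727 yaw -5.627849189174438 F [ 0.1782  0.2236 -5.5836] Fm 0.13972402636954284 0.24947699998791334 t 6.55 0.0290314478679979 62.27187305688858
nose [343.6, 261.6] [ 0.5227 -0.1781  0.1961] 0.00566526870598787 -0.0930507221486942 -0.2113147428860321
nose [343.6, 261.6] [ 0.5368 -0.1865  0.0158] 0.005315041079851607 -0.0777852990279513 -0.21737289080974512
nose [317.2, 349.5] [ 0.3619 -0.132   0.014 ] 0.008241146366037604 -0.2592005221473884 -0.19179158044384575
```

View pics/c4.png

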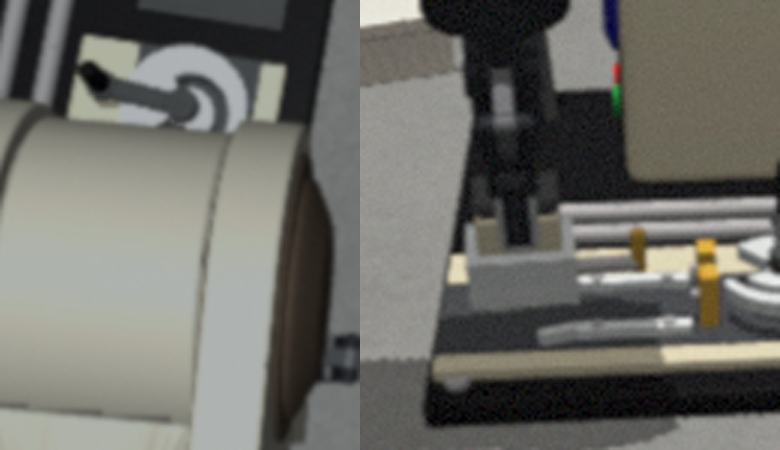

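The arm is still short of the entry (y -37 mm). In the side half of the crop it holds the clamp level, with the nose at crop (638,248) in front of the machine. I'll finish the transfer.

>>> {"method": "play_rows", "body": {
  "targets": [
    {"linear": [-0.5,2,0],"delta_rot": [-0.02,0,-0.03],"grip": 255},
    {"linear": [-1,5,0],"delta_rot": [-0.037,0,-0.064],"grip": 255},
    {"linear": [-1.2,8.2,0],"delta_rot": [-0.037,0,-0.064],"grip": 255},
    {"linear": [-1.2,8.2,0],"delta_rot": [-0.037,0,-0.064],"grip": 255},
    {"linear": [-1.2,8.2,0],"delta_rot": [-0.037,0,-0.064],"grip": 255}
  ]
}}

```text
time: 7.3
ee_pos: [0.4598, -0.0347, 0.1348]
tcp_rot: [-177.9, -0.2, -5.6]
wrist_force: [0.6, -0.4, -5.5]
opening: 0.0291
grasp_force: 62.2
```

```bash
python3 - <<'E'
from look import *
st(); o=bot.get_obs(); print(o["tcp_rot"],o["q"])
s=bot.camera("side")
for r in bot.pinpoint(s,"nose")[:4]: print(r)
E
```

```text
tcp [ 0.46   -0.0347  0.1347] mach xy -178.16389947614718 -79.9655395215432 yaw -5.561000230044435 F [ 0.0894  0.3716 -6.0187] Fm 0.02812754273919093 0.3811371219050414 t 7.45 0.029106825026956978 62.249115854501724
[-177.896    -0.1576   -5.5621] [ -5.6209  -8.1931 -13.498   84.5396   2.1042 179.9412]
{'pixel': [181.9, 280.7], 'conf': 0.94}
{'pixel': [294.5, 284.1], 'conf': 0.71}
{'pixel': [270.4, 180.2], 'conf': 0.62}
{'pixel': [240.0, 364.7], 'conf': 0.19}
```

Joint 6 is at its 180° limit (yaw = q1 − q6 + 180), so this grasp cannot reach the machine's yaw. I'll set the clamp down in free space, turn the tool half a turn and regrasp.

>>> {"method": "play_rows", "body": {
  "targets": [
    {"linear": [3,-2.3,0],"delta_rot": [-0.01,0,0.02],"grip": 255},
    {"linear": [6,-4.6,0],"delta_rot": [-0.02,0,0.04],"grip": 255},
    {"linear": [9,-6.9,0],"delta_rot": [-0.037,0,0.06],"grip": 255},
    {"linear": [12,-9.2,0],"delta_rot": [-0.037,0,0.08],"grip": 255},
    {"linear": [15,-11.5,0],"delta_rot": [-0.037,0,0.098],"grip": 255},
    {"linear": [15,-11.5,-3],"delta_rot": [-0.037,0,0.098],"grip": 255},
    {"linear": [15,-11.5,-6],"delta_rot": [-0.037,0,0.098],"grip": 255},
    {"linear": [15,-11.5,-6],"delta_rot": [-0.037,0,0.098],"grip": 255}
  ]
}}

```text
time: 8.35
ee_pos: [0.6075, -0.1494, 0.0692]
tcp_rot: [-179.9, 0.2, 0.0]
wrist_force: [-2.6, -0.0, -5.6]
opening: 0.0291
grasp_force: 61.9
```

```bash
python3 - <<'E'
from look import *
st(); o=bot.get_obs(); print(o["tcp_rot"],o["q"])
E
```

```text
tcp [ 0.6095 -0.1496  0.0743] mach xy -12.052020296388019 -169.19034587463105 yaw 0.059698536498090565 F [-0.2122 -0.1473 -4.7344] Fm -0.18560149305839638 -0.17965994641339297 t 8.5 0.029194826994528737 62.031587809324265
[179.9714  -0.313    0.0674] [-13.8083  15.1171   4.4898  79.0619   0.0473 166.1245]
```

>>> {"method": "play_rows", "body": {
  "targets": [
    {"linear": [0,0,-2],"delta_rot": [0,0,0],"grip": 255},
    {"linear": [0,0,-3.3],"delta_rot": [0,0,0],"grip": 255},
    {"linear": [0,0,-3.8],"delta_rot": [0,0,0],"grip": 255},
    {"linear": [0,0,-3.9],"delta_rot": [0,0,0],"grip": 255},
    {"linear": [0,0,-3.9],"delta_rot": [0,0,0],"grip": 0},
    {"linear": [0,0,-3.9],"delta_rot": [0,0,0],"grip": 0},
    {"linear": [0,0,-3.9],"delta_rot": [0,0,0],"grip": 0},
    {"linear": [0,0,-3.9],"delta_rot": [0,0,0],"grip": 0}
  ]
}}

```text
time: 9.3
ee_pos: [0.6103, -0.1499, 0.0364]
tcp_rot: [180.0, -0.3, 0.1]
wrist_force: [-0.9, -1.3, 0.1]
opening: 0.0844
grasp_force: 0.0
```

>>> {"method": "play_rows", "body": {
  "targets": [
    {"linear": [0,0,4],"delta_rot": [0,0,0],"grip": 0},
    {"linear": [0,0,8],"delta_rot": [0,0,0.13],"grip": 0},
    {"linear": [0,0,8],"delta_rot": [0,0,0.27],"grip": 0},
    {"linear": [0,0,8],"delta_rot": [0,0,0.41],"grip": 0},
    {"linear": [0,0,8],"delta_rot": [0,0,0.55],"grip": 0},
    {"linear": [0,0,8],"delta_rot": [0,0,0.69],"grip": 0},
    {"linear": [0,0,8],"delta_rot": [0,0,0.83],"grip": 0},
    {"linear": [0,0,8],"delta_rot": [0,0,0.97],"grip": 0},
    {"linear": [0,0,8],"delta_rot": [0,0,1.11],"grip": 0},
    {"linear": [0,0,8],"delta_rot": [0,0,1.25],"grip": 0}
  ]
}}

```text
time: 10.3
ee_pos: [0.61, -0.1498, 0.116]
tcp_rot: [180.0, -0.2, 72.0]
wrist_force: [-0.3, 0.4, 0.6]
opening: 0.0852
grasp_force: 0.0
```

>>> {"method": "play_rows", "body": {
  "targets": [
    {"linear": [0,0,0],"delta_rot": [0,0,0.14],"grip": 0},
    {"linear": [0,0,0],"delta_rot": [0,0,0.28],"grip": 0},
    {"linear": [0,0,0],"delta_rot": [0,0,0.42],"grip": 0},
    {"linear": [0,0,0],"delta_rot": [0,0,0.56],"grip": 0},
    {"linear": [0,0,0],"delta_rot": [0,0,0.7],"grip": 0},
    {"linear": [0,0,0],"delta_rot": [0,0,0.84],"grip": 0},
    {"linear": [0,0,0],"delta_rot": [0,0,0.98],"grip": 0},
    {"linear": [0,0,0],"delta_rot": [0,0,1.12],"grip": 0},
    {"linear": [0,0,0],"delta_rot": [0,0,1.26],"grip": 0},
    {"linear": [0,0,0],"delta_rot": [0,0,1.4],"grip": 0}
  ]
}}

```text
time: 11.3
ee_pos: [0.61, -0.1498, 0.116]
tcp_rot: [180.0, -0.2, 152.2]
wrist_force: [-0.7, 0.2, -0.3]
opening: 0.0856
grasp_force: 0.0
```

>>> {"method": "play_rows", "body": {
  "targets": [
    {"linear": [0,0,0],"delta_rot": [0,0,0.14],"grip": 0},
    {"linear": [0,0,0],"delta_rot": [0,0,0.28],"grip": 0},
    {"linear": [0,0,0],"delta_rot": [0,0,0.42],"grip": 0},
    {"linear": [0,0,0],"delta_rot": [0,0,0.4916],"grip": 0},
    {"linear": [0,0,0],"delta_rot": [0,0,0.4916],"grip": 0}
  ]
}}

```text
time: 11.8
ee_pos: [0.61, -0.1498, 0.1159]
tcp_rot: [180.0, -0.2, -179.9]
wrist_force: [-0.4, -1.0, -0.1]
opening: 0.0852
grasp_force: 0.0
```

```bash
python3 - <<'E'
from look import *
st(); o=bot.get_obs(); print(o["tcp_rot"],o["q"])
E
```

```text
tcp [ 0.61   -0.1498  0.1158] mach xy -11.525021647893281 -169.27409190717896 yaw 179.93738211725585 F [ 0.2567 -0.3378 -0.1394] Fm 0.3079582106305199 -0.29188021559886945 t 11.95 0.08540788469371384 0.0
[179.9895  -0.2275 179.9325] [-13.7766  15.1938   8.9741  84.0038  -0.0438 -13.709 ]
```

>>> {"method": "play_rows", "body": {
  "targets": [
    {"linear": [0,0,-3],"delta_rot": [0,0,0],"grip": 0},
    {"linear": [0,0,-6],"delta_rot": [0,0,0],"grip": 0},
    {"linear": [0,0,-7.9],"delta_rot": [0,0,0],"grip": 0},
    {"linear": [0,0,-8.0],"delta_rot": [0,0,0],"grip": 120},
    {"linear": [0,0,-8],"delta_rot": [0,0,0],"grip": 255},
    {"linear": [0,0,-8],"delta_rot": [0,0,0],"grip": 255},
    {"linear": [0,0,-8],"delta_rot": [0,0,0],"grip": 255},
    {"linear": [0,0,-8],"delta_rot": [0,0,0],"grip": 255},
    {"linear": [0,0,-8],"delta_rot": [0,0,0],"grip": 255}
  ],
  "force": 60
}}

```text
time: 12.85
ee_pos: [0.6108, -0.1497, 0.0374]
tcp_rot: [-180.0, -0.1, -179.9]
wrist_force: [-0.1, 1.3, 7.0]
opening: 0.0292
grasp_force: 61.0
```

>>> {"method": "play_rows", "body": {
  "targets": [
    {"linear": [-1,0,3],"delta_rot": [0,0,0],"grip": 255},
    {"linear": [-2.5,0,6],"delta_rot": [0,0,0],"grip": 255},
    {"linear": [-5,1,9],"delta_rot": [0,0,-0.03],"grip": 255},
    {"linear": [-7.5,4,10],"delta_rot": [0,0,-0.06],"grip": 255},
    {"linear": [-9.5,8,10],"delta_rot": [0,0,-0.09],"grip": 255},
    {"linear": [-11.5,12,10],"delta_rot": [0,0,-0.12],"grip": 255},
    {"linear": [-13,16,10],"delta_rot": [0,0,-0.162],"grip": 255},
    {"linear": [-14.4,19.5,10],"delta_rot": [0,0,-0.162],"grip": 255},
    {"linear": [-14.4,19.5,10],"delta_rot": [0,0,-0.162],"grip": 255},
    {"linear": [-14.4,19.5,8],"delta_rot": [0,0,-0.162],"grip": 255}
  ]
}}

```text
time: 13.85
ee_pos: [0.4668, 0.0463, 0.1177]
tcp_rot: [179.9, -0.0, 170.9]
wrist_force: [0.6, 0.0, -5.4]
opening: 0.029
grasp_force: 62.0
```

```bash
python3 - <<'E'
from look import *
st(); o=bot.get_obs(); print(o["tcp_rot"],o["q"])
E
```

```text
tcp [0.4648 0.0453 0.1136] mach xy -186.2624937301587 -0.2437898278062553 yaw 170.80982356152495 F [-0.9339 -0.4263 -7.8409] Fm -0.8527595714675184 -0.5715949196461735 t 14.0 0.028900955550540296 61.728101670742035
[-179.9616   -0.391   170.7708] [  5.489   -6.6907 -14.3473  82.7314   0.0622  14.7178]
```

>>> {"method": "play_rows", "body": {
  "targets": [
    {"linear": [0,0,-2],"delta_rot": [0,0,0],"grip": 255},
    {"linear": [0,0,-3.5],"delta_rot": [0,0,0],"grip": 255},
    {"linear": [0,0,-4.4],"delta_rot": [0,0,0],"grip": 255},
    {"linear": [0,0,-4.4],"delta_rot": [0,0,0],"grip": 255}
  ]
}}

```text
time: 14.4
ee_pos: [0.4651, 0.0449, 0.0704]
tcp_rot: [-180.0, -0.4, 170.7]
wrist_force: [0.0, 0.4, -5.3]
opening: 0.0289
grasp_force: 61.8
```

```bash
python3 - <<'E'
from look import *
st()
t=bot.camera("top");s=bot.camera("side")
def draw(im,c,l,u,f,p):
    q=(proj(c,np.array(p))[0]-[l,u])*f+f/2; cv2.circle(im,tuple(int(i) for i in q),2,(255,0,0),-1)
b=cv2.resize(s["color"][130:270,200:360],None,fx=5,fy=4.285,interpolation=cv2.INTER_CUBIC)
b=cv2.resize(s["color"][150:260,205:350],None,fx=5,fy=5,interpolation=cv2.INTER_CUBIC)
for x in np.arange(-.133,-.06,.012):
    for y in(-.0235,.0235): draw(b,s,205,150,5,np.r_[O+x*e+y*n,.038])
for x in np.arange(-.22,0,.02):
    for y in(-.042,.042): draw(b,s,205,150,5,np.r_[O+x*e+y*n,.03])
cv2.imwrite("pics/c5.png",b[...,::-1]); save(t,"t5.png")
E
```

```text
tcp [0.4659 0.0451 0.0719] mach xy -185.1547090872891 -0.21919022230059565 yaw 170.7604739102494 F [ 0.0736  0.1178 -5.6712] Fm 0.053572885281152144 0.12818161216737653 t 14.55 0.028986991914651348 61.78217813372612
```

View pics/c5.png

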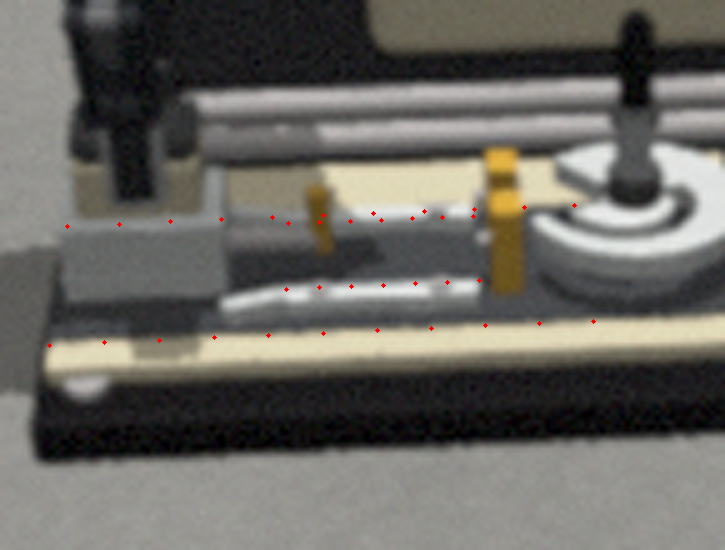

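>>> {"method": "play_rows", "body": {
  "targets": [
    {"linear": [0,0,-0.45],"delta_rot": [0,0,0],"grip": 255},
    {"linear": [0.9,-0.15,-0.45],"delta_rot": [0,0,0],"grip": 255},
    {"linear": [1.8,-0.29,-0.45],"delta_rot": [0,0,0],"grip": 255},
    {"linear": [2.7,-0.44,-0.45],"delta_rot": [0,0,0],"grip": 255},
    {"linear": [3.6,-0.59,-0.45],"delta_rot": [0,0,0],"grip": 255},
    {"linear": [4.5,-0.74,-0.45],"delta_rot": [0,0,0],"grip": 255},
    {"linear": [5.4,-0.88,-0.45],"delta_rot": [0,0,0],"grip": 255},
    {"linear": [6.0,-0.98,-0.45],"delta_rot": [0,0,0],"grip": 255},
    {"linear": [6.0,-0.98,-0.45],"delta_rot": [0,0,0],"grip": 255}
  ]
}}

```text
time: 15.55
ee_pos: [0.5272, 0.0353, 0.0673]
tcp_rot: [180.0, -0.2, 170.8]
wrist_force: [0.5, -0.4, 1.0]
opening: 0.0289
grasp_force: 63.1
```

```bash
python3 - <<'E'
from look import *
st()
E
```

```text
tcp [0.5271 0.0353 0.0673] mach xy -123.25200844729095 -0.0599836867803058 yaw 170.7644773010949 F [ 2.8145 -0.2017 -1.0427] Fm 2.8101014545671057 0.2557350096427269 t 15.7 0.029356985023368927 62.91677579283714
```

>>> {"method": "play_rows", "body": {
  "targets": [
    {"linear": [0.8,-0.13,0.05],"delta_rot": [0,0,0],"grip": 255},
    {"linear": [1.6,-0.26,0.05],"delta_rot": [0,0,0],"grip": 255},
    {"linear": [2.2,-0.36,0.05],"delta_rot": [0,0,0],"grip": 255},
    {"linear": [2.2,-0.36,0.05],"delta_rot": [0,0,0],"grip": 255}
  ]
}}

```text
time: 16.1
ee_pos: [0.5489, 0.0317, 0.0674]
tcp_rot: [180.0, -0.2, 170.8]
wrist_force: [1.6, -0.4, -2.1]
opening: 0.029
grasp_force: 62.8
```

```bash
python3 - <<'E'
from look import *
st()
s=bot.camera("side")
b=cv2.resize(s["color"][150:260,205:350],None,fx=5,fy=5,interpolation=cv2.INTER_CUBIC)
cv2.imwrite("pics/c6.png",b[...,::-1])
E
```

```text
tcp [0.5486 0.0317 0.0674] mach xy -101.44727829000514 -0.08847953731839359 yaw 170.7675685461013 F [ 1.7492  0.2015 -2.3344] Fm 1.6936400931742372 0.48153036799286686 t 16.25 0.029321282103607915 62.6783649623394
```

View pics/c6.png

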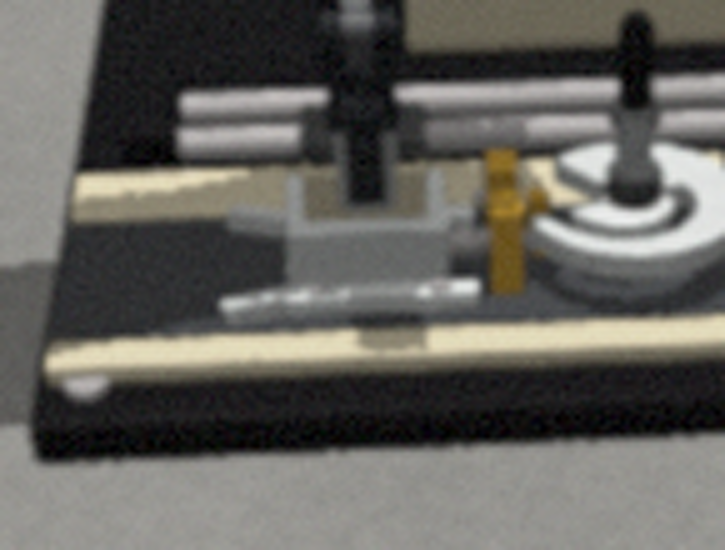

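The clamp sits between the rails, with its nose at crop (538,200) just past the stop pads and in the cam's mouth. I'll feel for the ejector pins next.

>>> {"method": "play_rows", "body": {
  "targets": [
    {"linear": [0.2,-0.03,0],"delta_rot": [0,0,0],"grip": 255},
    {"linear": [0.4,-0.065,0],"delta_rot": [0,0,0],"grip": 255},
    {"linear": [0.5,-0.08,0],"delta_rot": [0,0,0],"grip": 255},
    {"linear": [0.5,-0.08,0],"delta_rot": [0,0,0],"grip": 255}
  ]
}}

```text
time: 16.7
ee_pos: [0.5528, 0.0311, 0.0675]
tcp_rot: [180.0, -0.3, 170.8]
wrist_force: [-2.6, 1.0, -1.6]
opening: 0.0289
grasp_force: 62.8
```

>>> {"method": "play_rows", "body": {
  "targets": [
    {"linear": [0.1,-0.015,0],"delta_rot": [0,0,0],"grip": 255},
    {"linear": [0.2,-0.03,0],"delta_rot": [0,0,0],"grip": 255},
    {"linear": [0.2,-0.03,0],"delta_rot": [0,0,0],"grip": 255}
  ]
}}

```text
time: 17.0
ee_pos: [0.555, 0.0307, 0.0675]
tcp_rot: [180.0, -0.2, 170.8]
wrist_force: [-0.1, 1.5, -3.0]
opening: 0.0289
grasp_force: 62.7
```

>>> {"method": "play_rows", "body": {
  "targets": [
    {"linear": [0.1,-0.015,0],"delta_rot": [0,0,0],"grip": 255},
    {"linear": [0.2,-0.03,0],"delta_rot": [0,0,0],"grip": 255},
    {"linear": [0.2,-0.03,0],"delta_rot": [0,0,0],"grip": 255}
  ]
}}

```text
time: 17.3
ee_pos: [0.5571, 0.0304, 0.0675]
tcp_rot: [180.0, -0.2, 170.8]
wrist_force: [-0.3, -0.1, -3.6]
opening: 0.0289
grasp_force: 62.5
```

```bash
python3 - <<'E'
from look import *
st()
E
```

```text
tcp [0.5571 0.0304 0.0675] mach xy -92.84862909488596 -0.0051938704026185945 yaw 170.77446952953233 F [ 0.4077 -0.3055 -4.8064] Fm 0.45172296467449574 -0.23555943811350594 t 17.45 0.028815095816207562 62.36728101968765
```

>>> {"method": "play_rows", "body": {
  "targets": [
    {"linear": [0.1,-0.015,0],"delta_rot": [0,0,0],"grip": 255},
    {"linear": [0.2,-0.03,0],"delta_rot": [0,0,0],"grip": 255},
    {"linear": [0.2,-0.03,0],"delta_rot": [0,0,0],"grip": 255}
  ]
}}

```text
time: 17.75
ee_pos: [0.559, 0.0301, 0.0675]
tcp_rot: [180.0, -0.2, 170.8]
wrist_force: [0.2, -0.1, -4.8]
opening: 0.0289
grasp_force: 62.4
```

```bash
python3 - <<'E'
from look import *
st()
E
```

```text
tcp [0.559  0.0301 0.0676] mach xy -90.87201986481291 0.02629479682617064 yaw 170.7733264748014 F [ 0.5019 -0.2266 -5.7968] Fm 0.5319490094872867 -0.14250600019947815 t 17.9 0.029011492810608462 62.27076217532158
```

>>> {"method": "play_rows", "body": {
  "targets": [
    {"linear": [0.1,-0.015,-0.05],"delta_rot": [0,0,0],"grip": 255},
    {"linear": [0.2,-0.03,-0.05],"delta_rot": [0,0,0],"grip": 255},
    {"linear": [0.2,-0.03,-0.05],"delta_rot": [0,0,0],"grip": 255}
  ]
}}

```text
time: 18.2
ee_pos: [0.5599, 0.03, 0.0676]
tcp_rot: [180.0, -0.3, 170.8]
wrist_force: [-7.3, 1.2, 3.1]
opening: 0.0287
grasp_force: 63.4
```

```bash
python3 - <<'E'
from look import *
st()
E
```

```text
tcp [0.5599 0.03   0.0676] mach xy -89.96529315105866 0.058917296435631594 yaw 170.77874502437328 F [-7.7386  0.7506  3.4422] Fm -7.758213433211223 -0.5098349844478071 t 18.35 0.029097425661323752 63.40312644839287
```

>>> {"method": "play_rows", "body": {
  "targets": [
    {"linear": [0.1,-0.015,0],"delta_rot": [0,0,0],"grip": 255},
    {"linear": [0.15,-0.025,0],"delta_rot": [0,0,0],"grip": 255},
    {"linear": [0.15,-0.025,0],"delta_rot": [0,0,0],"grip": 255}
  ]
}}

```text
time: 18.65
ee_pos: [0.5612, 0.0298, 0.0676]
tcp_rot: [180.0, -0.4, 170.8]
wrist_force: [-9.4, 1.5, 3.7]
opening: 0.0288
grasp_force: 63.5
```

```bash
python3 - <<'E'
from look import *
st()
E
```

```text
tcp [0.5612 0.0298 0.0676] mach xy -88.69554604691261 0.03893405103636005 yaw 170.77927560076782 F [-8.6461  0.917   3.6228] Fm -8.680689541437268 -0.4922861357346707 t 18.8 0.029217306215634065 63.45195606350899
```

The pins are touched at about -90 mm (roughly 4.5 N from the pins plus friction). Releasing and rising.

>>> {"method": "play_rows", "body": {
  "targets": [
    {"linear": [-0.05,0,0.05],"delta_rot": [0,0,0],"grip": 255},
    {"linear": [-0.05,0,0.05],"delta_rot": [0,0,0],"grip": 0},
    {"linear": [-0.05,0,0.05],"delta_rot": [0,0,0],"grip": 0},
    {"linear": [-0.05,0,0.05],"delta_rot": [0,0,0],"grip": 0},
    {"linear": [-0.05,0,0.05],"delta_rot": [0,0,0],"grip": 0},
    {"linear": [-0.05,0,3],"delta_rot": [0,0,0],"grip": 0},
    {"linear": [-0.05,0,7],"delta_rot": [0,0,0],"grip": 0},
    {"linear": [-0.05,0,11],"delta_rot": [0,0,0],"grip": 0},
    {"linear": [-0.05,0,11],"delta_rot": [0,0,0],"grip": 0}
  ]
}}

```text
time: 19.7
ee_pos: [0.564, 0.0297, 0.1832]
tcp_rot: [179.9, 0.2, 170.8]
wrist_force: [0.3, -0.2, -0.1]
opening: 0.0851
grasp_force: 0.0
```

>>> {"method": "play_rows", "body": {
  "targets": [
    {"linear": [-1,0,0],"delta_rot": [0,0,-0.14],"grip": 0},
    {"linear": [-3,0,0],"delta_rot": [0,0,-0.28],"grip": 0},
    {"linear": [-6,0,0],"delta_rot": [0,0,-0.42],"grip": 0},
    {"linear": [-9,0,0],"delta_rot": [0,0,-0.56],"grip": 0},
    {"linear": [-12,0,0],"delta_rot": [0,0,-0.7],"grip": 0},
    {"linear": [-15,0,0],"delta_rot": [0,0,-0.84],"grip": 0},
    {"linear": [-17,0,0],"delta_rot": [0,0,-0.98],"grip": 0},
    {"linear": [-18,0,0],"delta_rot": [0,0,-1.12],"grip": 0},
    {"linear": [-18,0,0],"delta_rot": [0,0,-1.26],"grip": 0},
    {"linear": [-18,0,0],"delta_rot": [0,0,-1.4],"grip": 0}
  ]
}}

```text
time: 20.7
ee_pos: [0.3817, 0.0296, 0.177]
tcp_rot: [179.9, -0.2, 90.2]
wrist_force: [0.6, 0.2, -0.4]
opening: 0.0853
grasp_force: 0.0
```

```bash
python3 - <<'E'
from look import *
st()
t=bot.camera("top");s=bot.camera("side")
for nm,z in(("handle",.092),("disc",.057),("nose",.052),("clamp",.03)):
    A=bot.pinpoint(t,nm)[:2];B=bot.pinpoint(s,nm)[:2]
    for q in A:
        for r in B:
            X,er=tri(t,q["pixel"],s,r["pixel"])
            if er<.012: d=X[:2]-O;print(nm,q["pixel"],r["pixel"],X,er,d@e,d@n)
# handle top from depth
l,u,r,b=195,180,230,215
uu,vv=np.meshgrid(np.arange(l,r),np.arange(u,b))
P=np.array([atd(t,(x,y)) for x,y in zip(uu.ravel(),vv.ravel())]); m=(P[:,2]>.095)&(P[:,2]<.115)
print("handle top",m.sum(),P[m].mean(0),P[m].min(0),P[m].max(0)); d=P[m].mean(0)[:2]-O; print(d@e,d@n)
a=cv2.resize(t["color"][175:275,195:285],None,fx=4,fy=4,interpolation=cv2.INTER_CUBIC)
b=cv2.resize(s["color"][150:250,255:355],None,fx=4,fy=4,interpolation=cv2.INTER_CUBIC)
cv2.imwrite("pics/c7.png",np.hstack([a,b])[...,::-1])
E
```

```text
tcp [0.3819 0.0296 0.1769] mach xy -265.62435825184633 -29.127303365931173 yaw 90.30907200670417 F [ 0.4623  0.6891 -0.0075] Fm 0.3449059450393501 0.7547907804839353 t 20.85 0.08525202605129231 0.0
handle [210.0, 195.3] [331.2, 160.1] [0.6614 0.069  0.0899] 0.0004652069069533867 0.003829155987442368 0.05495192887271894
disc [238.7, 206.6] [331.8, 191.8] [0.6491 0.0205 0.0479] 0.002503244716991532 -0.0004578722079325782 0.00512062681158585
nose [237.8, 217.5] [316.7, 192.7] [0.6232 0.0221 0.0496] 0.004530898917873866 -0.026246659817713944 0.002517787808794962
clamp [235.8, 250.7] [288.0, 203.0] [0.5638 0.0279 0.0309] 0.003668076278364831 -0.08575618659504985 -0.001381032000889338
handle top 50 [0.6615 0.0677 0.1031] [0.6557 0.0619 0.0951] [0.6689 0.0744 0.1095]
0.004232954116233185 0.053646193613604065
```

View pics/c7.png

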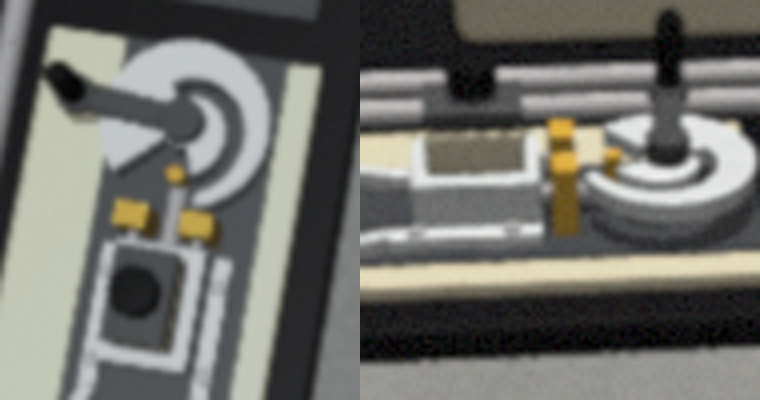

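The view is good: the nose is in the cam's mouth at top crop (175,175), the clamp is square between the rails, and its front is at the pins. Going to the crank grip at (0.661, 0.068).

>>> {"method": "play_rows", "body": {
  "targets": [
    {"linear": [4,0.5,0],"delta_rot": [0,0,-0.05],"grip": 0},
    {"linear": [8,1,0],"delta_rot": [0,0,-0.1],"grip": 0},
    {"linear": [12,1.6,0],"delta_rot": [0,0,-0.168],"grip": 0},
    {"linear": [16,2.2,0],"delta_rot": [0,0,-0.168],"grip": 0},
    {"linear": [20,2.8,0],"delta_rot": [0,0,-0.168],"grip": 0},
    {"linear": [24,3.4,0],"delta_rot": [0,0,-0.168],"grip": 60},
    {"linear": [28,3.8,0],"delta_rot": [0,0,-0.168],"grip": 60},
    {"linear": [28,3.8,-3],"delta_rot": [0,0,-0.168],"grip": 60},
    {"linear": [28,3.8,-3],"delta_rot": [0,0,-0.168],"grip": 60}
  ],
  "force": 40
}}

```text
time: 22.25
ee_pos: [0.6612, 0.0676, 0.1418]
tcp_rot: [-179.6, -0.1, 81.0]
wrist_force: [-0.8, -0.3, -0.5]
opening: 0.0654
grasp_force: 0.0
```

```bash
python3 - <<'E'
from look import *
st()
E
```

```text
tcp [0.6609 0.0675 0.1463] mach xy 3.613602540068863 53.371862335499856 yaw 80.94376468534784 F [-0.3462 -0.1161  0.2945] Fm -0.3229227718651 -0.1705165306832123 t 22.4 0.06555300559908227 0.0
```

>>> {"method": "play_rows", "body": {
  "targets": [
    {"linear": [0,0.1,-3],"delta_rot": [0,0,0],"grip": 60},
    {"linear": [0,0.1,-5.5],"delta_rot": [0,0,0],"grip": 60},
    {"linear": [0,0.1,-7.0],"delta_rot": [0,0,0],"grip": 60},
    {"linear": [0,0.1,-7.0],"delta_rot": [0,0,0],"grip": 160},
    {"linear": [0,0.1,-7.0],"delta_rot": [0,0,0],"grip": 255},
    {"linear": [0,0.1,-7.0],"delta_rot": [0,0,0],"grip": 255},
    {"linear": [0,0.1,-7.0],"delta_rot": [0,0,0],"grip": 255},
    {"linear": [0,0.1,-7.0],"delta_rot": [0,0,0],"grip": 255},
    {"linear": [0,0.1,-7.0],"delta_rot": [0,0,0],"grip": 255}
  ],
  "force": 40
}}

```text
time: 23.3
ee_pos: [0.6626, 0.0687, 0.0791]
tcp_rot: [179.9, -0.3, 80.9]
wrist_force: [-1.4, 0.6, 5.6]
opening: 0.0125
grasp_force: 39.0
```

```bash
python3 - <<'E'
from look import *
st()
# circle steps from current angle: shifts in cm
def sh(a0,a1,r=5.5):
    d=r*(np.sin(a1)-np.sin(a0))*e+r*(np.cos(a1)-np.cos(a0))*n; return d
for a0 in(.075,):
    print([list(np.round(sh(a0,a0+k*.1),2)) for k in range(1,11)])
a0=1.075;print([list(np.round(sh(a0,a0+k*.1),2)) for k in range(1,11)])
E
```

```text
tcp [0.6626 0.0687 0.0791] mach xy 5.072517711523569 54.81530959959936 yaw 80.93607758431716 F [-1.5221 -0.1031  5.9411] Fm -1.485381110457712 -0.34773138192955744 t 23.45 0.012400744732826215 38.95705063634907
[[np.float64(0.53), np.float64(-0.16)], [np.float64(1.04), np.float64(-0.36)], [np.float64(1.52), np.float64(-0.62)], [np.float64(1.98), np.float64(-0.93)], [np.float64(2.4), np.float64(-1.27)], [np.float64(2.79), np.float64(-1.66)], [np.float64(3.14), np.float64(-2.09)], [np.float64(3.44), np.float64(-2.55)], [np.float64(3.7), np.float64(-3.04)], [np.float64(3.9), np.float64(-3.55)]]
[[np.float64(0.15), np.float64(-0.53)], [np.float64(0.25), np.float64(-1.07)], [np.float64(0.3), np.float64(-1.62)], [np.float64(0.29), np.float64(-2.17)], [np.float64(0.23), np.float64(-2.71)], [np.float64(0.11), np.float64(-3.25)], [np.float64(-0.06), np.float64(-3.77)], [np.float64(-0.28), np.float64(-4.27)], [np.float64(-0.56), np.float64(-4.75)], [np.float64(-0.87), np.float64(-5.2)]]
```

>>> {"method": "play_rows", "body": {
  "targets": [
    {"linear": [0.27,-0.08,0],"delta_rot": [0,0,0],"grip": 255},
    {"linear": [0.53,-0.16,0],"delta_rot": [0,0,0],"grip": 255},
    {"linear": [0.79,-0.26,0],"delta_rot": [0,0,0],"grip": 255},
    {"linear": [1.04,-0.36,0],"delta_rot": [0,0,0],"grip": 255},
    {"linear": [1.28,-0.49,0],"delta_rot": [0,0,0],"grip": 255},
    {"linear": [1.52,-0.62,0],"delta_rot": [0,0,0],"grip": 255},
    {"linear": [1.76,-0.77,0],"delta_rot": [0,0,0],"grip": 255},
    {"linear": [1.98,-0.93,0],"delta_rot": [0,0,0],"grip": 255},
    {"linear": [2.19,-1.1,0],"delta_rot": [0,0,0],"grip": 255},
    {"linear": [2.4,-1.27,0],"delta_rot": [0,0,0],"grip": 255}
  ]
}}

```text
time: 24.45
ee_pos: [0.6858, 0.0556, 0.0791]
tcp_rot: [179.9, -0.2, 80.9]
wrist_force: [-6.5, -1.7, 7.6]
opening: 0.0126
grasp_force: 39.4
```

```bash
cat >> look.py <<'E'
def cr(a_next=None,r=55.,k=3):
    P=[];F=[]
    for i in range(k):
        bot.camera("side"); o=bot.get_obs();P.append(o["ee_pos"]);F.append(o["wrist_force"])
    P=np.mean(P,0);F=np.mean(F,0);d=(P[:2]-O)*1000;x,yy=d@e,d@n;a=np.arctan2(x,yy)
    if a<-.5:a+=2*np.pi
    er=np.sin(a)*e+np.cos(a)*n; et=np.cos(a)*e-np.sin(a)*n
    print("xy",round(x,1),round(yy,1),"R",round(np.hypot(x,yy),2),"ang",round(a,3),"theta",round(a-.1,3),"Ftan",round(-F[:2]@et,2),"Frad",round(F[:2]@er,2),"Fz",round(F[2],1),"grip",round(o["grasp_force"],1),round(o["opening"],4),"t",o["time"])
    if a_next is not None:
        for b in np.linspace(a,a_next,11)[1:]:
            q=(O*1000+r*(np.sin(b)*e+np.cos(b)*n)-P[:2]*1000)/10; print([round(q[0],2),round(q[1],2)],end=" ")
        print()
E
python3 -c "
from look import *
cr(1.2)"
```

```text
xy 30.5 45.4 R 54.72 ang 0.591 theta 0.491 Ftan 2.26 Frad -5.39 Fz 7.1 grip 39.3 0.0122 t 24.6
[np.float64(0.26), np.float64(-0.22)] [np.float64(0.48), np.float64(-0.47)] [np.float64(0.69), np.float64(-0.73)] [np.float64(0.88), np.float64(-1.01)] [np.float64(1.05), np.float64(-1.29)] [np.float64(1.2), np.float64(-1.59)] [np.float64(1.34), np.float64(-1.89)] [np.float64(1.46), np.float64(-2.21)] [np.float64(1.56), np.float64(-2.53)] [np.float64(1.64), np.float64(-2.85)]
```

>>> {"method": "play_rows", "body": {
  "targets": [
    {"linear": [0.23,-0.23,0],"delta_rot": [0,0,0],"grip": 255},
    {"linear": [0.44,-0.49,0],"delta_rot": [0,0,0],"grip": 255},
    {"linear": [0.64,-0.75,0],"delta_rot": [0,0,0],"grip": 255},
    {"linear": [0.83,-1.03,0],"delta_rot": [0,0,0],"grip": 255},
    {"linear": [1.0,-1.31,0],"delta_rot": [0,0,0],"grip": 255},
    {"linear": [1.15,-1.61,0],"delta_rot": [0,0,0],"grip": 255},
    {"linear": [1.29,-1.91,0],"delta_rot": [0,0,0],"grip": 255},
    {"linear": [1.41,-2.22,0],"delta_rot": [0,0,0],"grip": 255},
    {"linear": [1.51,-2.54,0],"delta_rot": [0,0,0],"grip": 255},
    {"linear": [1.59,-2.86,0],"delta_rot": [0,0,0],"grip": 255}
  ]
}}

```text
time: 25.6
ee_pos: [0.7016, 0.0277, 0.0791]
tcp_rot: [180.0, -0.3, 81.0]
wrist_force: [-6.3, 1.1, 7.0]
opening: 0.0121
grasp_force: 39.4
```

```bash
python3 -c "
from look import *
cr(1.8,54.5)"
```

```text
xy 50.5 20.1 R 54.33 ang 1.191 theta 1.091 Ftan 1.15 Frad -4.61 Fz 6.9 grip 39.4 0.0127 t 25.75
[np.float64(0.08), np.float64(-0.32)] [np.float64(0.12), np.float64(-0.65)] [np.float64(0.14), np.float64(-0.98)] [np.float64(0.14), np.float64(-1.31)] [np.float64(0.12), np.float64(-1.64)] [np.float64(0.09), np.float64(-1.97)] [np.float64(0.03), np.float64(-2.3)] [np.float64(-0.05), np.float64(-2.62)] [np.float64(-0.15), np.float64(-2.94)] [np.float64(-0.27), np.float64(-3.25)]
```

>>> {"method": "play_rows", "body": {
  "targets": [
    {"linear": [0.03,-0.32,0],"delta_rot": [0,0,0],"grip": 255},
    {"linear": [0.07,-0.65,0],"delta_rot": [0,0,0],"grip": 255},
    {"linear": [0.09,-0.98,0],"delta_rot": [0,0,0],"grip": 255},
    {"linear": [0.09,-1.31,0],"delta_rot": [0,0,0],"grip": 255},
    {"linear": [0.07,-1.64,0],"delta_rot": [0,0,0],"grip": 255},
    {"linear": [0.04,-1.97,0],"delta_rot": [0,0,0],"grip": 255},
    {"linear": [-0.02,-2.29,0],"delta_rot": [0,0,0],"grip": 255},
    {"linear": [-0.1,-2.61,0],"delta_rot": [0,0,0],"grip": 255},
    {"linear": [-0.2,-2.93,0],"delta_rot": [0,0,0],"grip": 255},
    {"linear": [-0.32,-3.24,0],"delta_rot": [0,0,0],"grip": 255}
  ]
}}

```text
time: 26.75
ee_pos: [0.6992, -0.004, 0.0791]
tcp_rot: [179.9, -0.4, 81.0]
wrist_force: [-0.9, 5.5, 5.3]
opening: 0.0128
grasp_force: 39.3
```

```bash
python3 -c "
from look import *
cr(2.25,54.2)"
```

```text
xy 52.9 -11.5 R 54.15 ang 1.785 theta 1.685 Ftan 2.6 Frad -3.58 Fz 5.5 grip 39.3 0.0124 t 26.9
[np.float64(-0.09), np.float64(-0.23)] [np.float64(-0.2), np.float64(-0.46)] [np.float64(-0.32), np.float64(-0.68)] [np.float64(-0.45), np.float64(-0.9)] [np.float64(-0.59), np.float64(-1.11)] [np.float64(-0.74), np.float64(-1.31)] [np.float64(-0.9), np.float64(-1.51)] [np.float64(-1.06), np.float64(-1.7)] [np.float64(-1.24), np.float64(-1.88)] [np.float64(-1.42), np.float64(-2.05)]
```

>>> {"method": "play_rows", "body": {
  "targets": [
    {"linear": [-0.11,-0.22,0],"delta_rot": [0,0,0],"grip": 255},
    {"linear": [-0.22,-0.44,0],"delta_rot": [0,0,0],"grip": 255},
    {"linear": [-0.34,-0.66,0],"delta_rot": [0,0,0],"grip": 255},
    {"linear": [-0.47,-0.88,0],"delta_rot": [0,0,0],"grip": 255},
    {"linear": [-0.61,-1.09,0],"delta_rot": [0,0,0],"grip": 255},
    {"linear": [-0.76,-1.29,0],"delta_rot": [0,0,0],"grip": 255},
    {"linear": [-0.92,-1.49,0],"delta_rot": [0,0,0],"grip": 255},
    {"linear": [-1.08,-1.68,0],"delta_rot": [0,0,0],"grip": 255},
    {"linear": [-1.26,-1.86,0],"delta_rot": [0,0,0],"grip": 255},
    {"linear": [-1.44,-2.03,0],"delta_rot": [0,0,0],"grip": 255}
  ]
}}

```text
time: 27.9
ee_pos: [0.6856, -0.0244, 0.0792]
tcp_rot: [179.8, -0.4, 81.0]
wrist_force: [1.6, 4.9, 4.3]
opening: 0.0123
grasp_force: 39.2
```

```bash
python3 -c "
from look import *
cr(2.45,54.2)"
```

```text
xy 42.5 -33.7 R 54.27 ang 2.24 theta 2.14 Ftan 3.63 Frad -2.35 Fz 6.1 grip 39.4 0.013 t 28.05
[np.float64(-0.09), np.float64(-0.07)] [np.float64(-0.18), np.float64(-0.14)] [np.float64(-0.26), np.float64(-0.22)] [np.float64(-0.35), np.float64(-0.29)] [np.float64(-0.44), np.float64(-0.35)] [np.float64(-0.54), np.float64(-0.42)] [np.float64(-0.63), np.float64(-0.49)] [np.float64(-0.72), np.float64(-0.55)] [np.float64(-0.82), np.float64(-0.61)] [np.float64(-0.92), np.float64(-0.67)]
```

>>> {"method": "play_rows", "body": {
  "targets": [
    {"linear": [-0.09,-0.07,0],"delta_rot": [0,0,0],"grip": 255},
    {"linear": [-0.18,-0.14,0],"delta_rot": [0,0,0],"grip": 255},
    {"linear": [-0.26,-0.22,0],"delta_rot": [0,0,0],"grip": 255},
    {"linear": [-0.35,-0.29,0],"delta_rot": [0,0,0],"grip": 255},
    {"linear": [-0.44,-0.35,0],"delta_rot": [0,0,0],"grip": 255},
    {"linear": [-0.54,-0.42,0],"delta_rot": [0,0,0],"grip": 255}
  ]
}}

```text
time: 28.65
ee_pos: [0.6803, -0.0288, 0.0791]
tcp_rot: [179.8, -0.3, 81.0]
wrist_force: [3.6, 4.0, 5.9]
opening: 0.0123
grasp_force: 39.5
```

```bash
python3 -c "
from look import *
cr(2.55,54.2)"
```

```text
xy 38.2 -38.7 R 54.34 ang 2.363 theta 2.263 Ftan 4.18 Frad -2.3 Fz 5.6 grip 39.4 0.0125 t 28.8
[np.float64(-0.09), np.float64(-0.05)] [np.float64(-0.18), np.float64(-0.1)] [np.float64(-0.26), np.float64(-0.16)] [np.float64(-0.35), np.float64(-0.21)] [np.float64(-0.43), np.float64(-0.26)] [np.float64(-0.52), np.float64(-0.31)] [np.float64(-0.61), np.float64(-0.36)] [np.float64(-0.7), np.float64(-0.41)] [np.float64(-0.79), np.float64(-0.45)] [np.float64(-0.88), np.float64(-0.49)]
```

>>> {"method": "play_rows", "body": {
  "targets": [
    {"linear": [-0.09,-0.05,0],"delta_rot": [0,0,0],"grip": 255},
    {"linear": [-0.18,-0.1,0],"delta_rot": [0,0,0],"grip": 255},
    {"linear": [-0.26,-0.16,0],"delta_rot": [0,0,0],"grip": 255},
    {"linear": [-0.35,-0.21,0],"delta_rot": [0,0,0],"grip": 255},
    {"linear": [-0.43,-0.26,0],"delta_rot": [0,0,0],"grip": 255},
    {"linear": [-0.52,-0.31,0],"delta_rot": [0,0,0],"grip": 255}
  ]
}}

```text
time: 29.4
ee_pos: [0.6752, -0.0321, 0.0791]
tcp_rot: [179.8, -0.3, 81.0]
wrist_force: [4.2, 4.8, 5.8]
opening: 0.0128
grasp_force: 39.4
```

```bash
python3 -c "
from look import *
cr(2.68,54.2)"
```

```text
xy 33.7 -42.7 R 54.39 ang 2.474 theta 2.374 Ftan 4.08 Frad -1.47 Fz 6.0 grip 39.4 0.0122 t 29.55
[np.float64(-0.11), np.float64(-0.04)] [np.float64(-0.21), np.float64(-0.09)] [np.float64(-0.31), np.float64(-0.14)] [np.float64(-0.41), np.float64(-0.18)] [np.float64(-0.51), np.float64(-0.23)] [np.float64(-0.61), np.float64(-0.27)] [np.float64(-0.72), np.float64(-0.31)] [np.float64(-0.82), np.float64(-0.35)] [np.float64(-0.93), np.float64(-0.39)] [np.float64(-1.03), np.float64(-0.42)]
```

>>> {"method": "play_rows", "body": {
  "targets": [
    {"linear": [-0.11,-0.04,0],"delta_rot": [0,0,0],"grip": 255},
    {"linear": [-0.21,-0.09,0],"delta_rot": [0,0,0],"grip": 255},
    {"linear": [-0.31,-0.14,0],"delta_rot": [0,0,0],"grip": 255},
    {"linear": [-0.41,-0.18,0],"delta_rot": [0,0,0],"grip": 255},
    {"linear": [-0.51,-0.23,0],"delta_rot": [0,0,0],"grip": 255}
  ]
}}

```text
time: 30.05
ee_pos: [0.6702, -0.0346, 0.0791]
tcp_rot: [179.7, -0.3, 81.0]
wrist_force: [4.7, 2.7, 4.7]
opening: 0.0128
grasp_force: 39.4
```

```bash
python3 -c "
from look import *
cr(2.78,54.2)"
```

```text
xy 29.2 -46.0 R 54.47 ang 2.576 theta 2.476 Ftan 4.67 Frad -0.86 Fz 5.9 grip 39.4 0.0123 t 30.2
[np.float64(-0.11), np.float64(-0.02)] [np.float64(-0.22), np.float64(-0.06)] [np.float64(-0.32), np.float64(-0.1)] [np.float64(-0.42), np.float64(-0.13)] [np.float64(-0.53), np.float64(-0.17)] [np.float64(-0.63), np.float64(-0.2)] [np.float64(-0.74), np.float64(-0.23)] [np.float64(-0.85), np.float64(-0.25)] [np.float64(-0.95), np.float64(-0.28)] [np.float64(-1.06), np.float64(-0.3)]
```

>>> {"method": "play_rows", "body": {
  "targets": [
    {"linear": [-0.11,-0.02,0],"delta_rot": [0,0,0],"grip": 255},
    {"linear": [-0.22,-0.06,0],"delta_rot": [0,0,0],"grip": 255},
    {"linear": [-0.32,-0.1,0],"delta_rot": [0,0,0],"grip": 255},
    {"linear": [-0.42,-0.13,0],"delta_rot": [0,0,0],"grip": 255},
    {"linear": [-0.53,-0.17,0],"delta_rot": [0,0,0],"grip": 255}
  ]
}}

```text
time: 30.7
ee_pos: [0.665, -0.0366, 0.0791]
tcp_rot: [179.7, -0.3, 80.9]
wrist_force: [4.6, 2.7, 4.9]
opening: 0.0125
grasp_force: 39.4
```

```bash
python3 -c "
from look import *
cr(2.88,54.4)"
```

```text
xy 24.3 -48.8 R 54.52 ang 2.679 theta 2.579 Ftan 3.85 Frad -0.24 Fz 6.5 grip 39.4 0.0123 t 30.85
[np.float64(-0.11), np.float64(-0.02)] [np.float64(-0.21), np.float64(-0.05)] [np.float64(-0.32), np.float64(-0.08)] [np.float64(-0.43), np.float64(-0.1)] [np.float64(-0.53), np.float64(-0.12)] [np.float64(-0.64), np.float64(-0.14)] [np.float64(-0.75), np.float64(-0.16)] [np.float64(-0.85), np.float64(-0.18)] [np.float64(-0.96), np.float64(-0.19)] [np.float64(-1.07), np.float64(-0.2)]
```

>>> {"method": "play_rows", "body": {
  "targets": [
    {"linear": [-0.11,-0.02,0],"delta_rot": [0,0,0],"grip": 255},
    {"linear": [-0.21,-0.05,0],"delta_rot": [0,0,0],"grip": 255},
    {"linear": [-0.32,-0.08,0],"delta_rot": [0,0,0],"grip": 255},
    {"linear": [-0.43,-0.1,0],"delta_rot": [0,0,0],"grip": 255},
    {"linear": [-0.53,-0.12,0],"delta_rot": [0,0,0],"grip": 255}
  ]
}}

```text
time: 31.35
ee_pos: [0.6597, -0.038, 0.0791]
tcp_rot: [179.7, -0.3, 80.9]
wrist_force: [5.5, 0.2, 5.0]
opening: 0.0125
grasp_force: 39.5
```

```bash
python3 -c "
from look import *
cr(2.98,54.5)"
```

```text
xy 19.4 -51.0 R 54.58 ang 2.779 theta 2.679 Ftan 4.49 Frad 0.49 Fz 5.2 grip 39.4 0.0125 t 31.5
[np.float64(-0.11), np.float64(-0.01)] [np.float64(-0.22), np.float64(-0.03)] [np.float64(-0.33), np.float64(-0.05)] [np.float64(-0.43), np.float64(-0.06)] [np.float64(-0.54), np.float64(-0.07)] [np.float64(-0.65), np.float64(-0.08)] [np.float64(-0.76), np.float64(-0.09)] [np.float64(-0.87), np.float64(-0.1)] [np.float64(-0.98), np.float64(-0.1)] [np.float64(-1.09), np.float64(-0.1)]
```

>>> {"method": "play_rows", "body": {
  "targets": [
    {"linear": [-0.11,-0.01,0],"delta_rot": [0,0,0],"grip": 255},
    {"linear": [-0.22,-0.03,0],"delta_rot": [0,0,0],"grip": 255},
    {"linear": [-0.33,-0.05,0],"delta_rot": [0,0,0],"grip": 255},
    {"linear": [-0.43,-0.06,0],"delta_rot": [0,0,0],"grip": 255},
    {"linear": [-0.54,-0.07,0],"delta_rot": [0,0,0],"grip": 255}
  ]
}}

```text
time: 32.0
ee_pos: [0.6545, -0.039, 0.0791]
tcp_rot: [179.7, -0.2, 80.9]
wrist_force: [6.5, 0.2, 5.0]
opening: 0.0128
grasp_force: 39.4
```

```bash
python3 -c "
from look import *
cr(3.08,54.5)"
```

```text
xy 14.3 -52.8 R 54.66 ang 2.877 theta 2.777 Ftan 5.22 Frad 0.88 Fz 5.7 grip 39.4 0.0127 t 32.15
[np.float64(-0.11), np.float64(0.01)] [np.float64(-0.22), np.float64(-0.0)] [np.float64(-0.33), np.float64(-0.01)] [np.float64(-0.44), np.float64(-0.01)] [np.float64(-0.55), np.float64(-0.01)] [np.float64(-0.66), np.float64(-0.01)] [np.float64(-0.78), np.float64(-0.01)] [np.float64(-0.89), np.float64(-0.0)] [np.float64(-1.0), np.float64(0.0)] [np.float64(-1.11), np.float64(0.01)]
```

>>> {"method": "play_rows", "body": {
  "targets": [
    {"linear": [-0.11,0,0],"delta_rot": [0,0,0],"grip": 255},
    {"linear": [-0.22,0,0],"delta_rot": [0,0,0],"grip": 255},
    {"linear": [-0.33,-0.01,0],"delta_rot": [0,0,0],"grip": 255},
    {"linear": [-0.44,-0.01,0],"delta_rot": [0,0,0],"grip": 255}
  ]
}}

```text
time: 32.55
ee_pos: [0.6502, -0.0393, 0.0791]
tcp_rot: [179.7, -0.2, 80.9]
wrist_force: [7.1, -1.2, 4.9]
opening: 0.0128
grasp_force: 39.4
```

```bash
python3 -c "
from look import *
cr(3.15,54.6)"
```

```text
xy 10.2 -53.8 R 54.71 ang 2.955 theta 2.855 Ftan 5.51 Frad 0.8 Fz 5.0 grip 39.3 0.0123 t 32.7
[np.float64(-0.11), np.float64(0.01)] [np.float64(-0.21), np.float64(0.01)] [np.float64(-0.32), np.float64(0.01)] [np.float64(-0.43), np.float64(0.02)] [np.float64(-0.53), np.float64(0.02)] [np.float64(-0.64), np.float64(0.03)] [np.float64(-0.75), np.float64(0.04)] [np.float64(-0.85), np.float64(0.06)] [np.float64(-0.96), np.float64(0.07)] [np.float64(-1.06), np.float64(0.09)]
```

>>> {"method": "play_rows", "body": {
  "targets": [
    {"linear": [-0.11,0.01,0],"delta_rot": [0,0,0],"grip": 255},
    {"linear": [-0.21,0.01,0],"delta_rot": [0,0,0],"grip": 255},
    {"linear": [-0.32,0.01,0],"delta_rot": [0,0,0],"grip": 255},
    {"linear": [-0.43,0.02,0],"delta_rot": [0,0,0],"grip": 255}
  ]
}}

```text
time: 33.1
ee_pos: [0.6464, -0.0393, 0.0792]
tcp_rot: [179.6, -0.2, 80.9]
wrist_force: [9.8, -1.9, 3.0]
opening: 0.0126
grasp_force: 39.3
```

```bash
python3 -c "
from look import *
cr(3.22,54.7)"
```

```text
xy 6.4 -54.4 R 54.76 ang 3.024 theta 2.924 Ftan 8.15 Frad 2.17 Fz 3.5 grip 39.3 0.0125 t 33.25
[np.float64(-0.11), np.float64(0.01)] [np.float64(-0.21), np.float64(0.02)] [np.float64(-0.32), np.float64(0.03)] [np.float64(-0.43), np.float64(0.04)] [np.float64(-0.53), np.float64(0.06)] [np.float64(-0.64), np.float64(0.07)] [np.float64(-0.74), np.float64(0.09)] [np.float64(-0.85), np.float64(0.11)] [np.float64(-0.95), np.float64(0.13)] [np.float64(-1.06), np.float64(0.16)]
```

>>> {"method": "play_rows", "body": {
  "targets": [
    {"linear": [-0.07,0.01,0],"delta_rot": [0,0,0],"grip": 255},
    {"linear": [-0.14,0.01,0],"delta_rot": [0,0,0],"grip": 255}
  ]
}}

```text
time: 33.45
ee_pos: [0.645, -0.0393, 0.0792]
tcp_rot: [179.6, -0.2, 80.9]
wrist_force: [9.0, -2.6, 3.8]
opening: 0.013
grasp_force: 39.3
```

```bash
python3 -c "
from look import *
cr()"
```

```text
xy 5.0 -54.6 R 54.79 ang 3.05 theta 2.95 Ftan 8.71 Frad 2.01 Fz 4.3 grip 39.3 0.0124 t 33.6
```

>>> {"method": "play_rows", "body": {
  "targets": [
    {"linear": [-0.1,0.01,0],"delta_rot": [0,0,0],"grip": 255},
    {"linear": [-0.2,0.02,0],"delta_rot": [0,0,0],"grip": 255}
  ]
}}

```text
time: 33.8
ee_pos: [0.643, -0.0391, 0.0791]
tcp_rot: [179.6, -0.2, 80.9]
wrist_force: [10.6, -3.4, 2.6]
opening: 0.0125
grasp_force: 39.3
```

```bash
python3 -c "
from look import *
cr()"
```

```text
xy 3.0 -54.7 R 54.82 ang 3.087 theta 2.987 Ftan 8.36 Frad 1.82 Fz 4.0 grip 39.3 0.0127 t 33.95
```

>>> {"method": "play_rows", "body": {
  "targets": [
    {"linear": [-0.1,0.01,0],"delta_rot": [0,0,0],"grip": 255},
    {"linear": [-0.2,0.02,0],"delta_rot": [0,0,0],"grip": 255}
  ]
}}

```text
time: 34.15
ee_pos: [0.6412, -0.039, 0.0791]
tcp_rot: [179.6, -0.2, 80.9]
wrist_force: [11.3, -2.1, 3.5]
opening: 0.0127
grasp_force: 39.3
```

```bash
python3 -c "
from look import *
cr()"
```

```text
xy 1.2 -54.9 R 54.88 ang 3.119 theta 3.019 Ftan 8.82 Frad 1.54 Fz 4.0 grip 39.3 0.0126 t 34.3
```

>>> {"method": "play_rows", "body": {
  "targets": [
    {"linear": [-0.1,0.02,0],"delta_rot": [0,0,0],"grip": 255},
    {"linear": [-0.2,0.03,0],"delta_rot": [0,0,0],"grip": 255}
  ]
}}

```text
time: 34.5
ee_pos: [0.6396, -0.0387, 0.0792]
tcp_rot: [179.5, -0.2, 80.9]
wrist_force: [12.9, -4.3, 1.3]
opening: 0.0125
grasp_force: 39.2
```

```bash
python3 -c "
from look import *
cr()"
```

```text
xy -0.5 -54.9 R 54.92 ang 3.15 theta 3.05 Ftan 11.7 Frad 1.75 Fz 2.0 grip 39.2 0.0124 t 34.65
```

Moving force is about 13 N and static about 11.7 N, so it is firmly tight at θ≈3.05. Letting go.

>>> {"method": "play_rows", "body": {
  "targets": [
    {"linear": [0,0,0],"delta_rot": [0,0,0],"grip": 90},
    {"linear": [0,0,0],"delta_rot": [0,0,0],"grip": 90},
    {"linear": [0,0,0],"delta_rot": [0,0,0],"grip": 90},
    {"linear": [0,0,2],"delta_rot": [0,0,0],"grip": 90},
    {"linear": [0,0,5],"delta_rot": [0,0,0],"grip": 90},
    {"linear": [0,0,9],"delta_rot": [0,0,0],"grip": 90},
    {"linear": [-4,-4,11],"delta_rot": [0,0,0],"grip": 90},
    {"linear": [-8,-8,11],"delta_rot": [0,0,0],"grip": 90},
    {"linear": [-12,-12,11],"delta_rot": [0,0,0],"grip": 90},
    {"linear": [-16,-16,11],"delta_rot": [0,0,0],"grip": 90}
  ]
}}

```text
time: 35.65
ee_pos: [0.4954, -0.1779, 0.1871]
tcp_rot: [180.0, -0.2, 81.0]
wrist_force: [0.1, -0.3, 0.9]
opening: 0.0551
grasp_force: 0.0
```

>>> {"method": "play_rows", "body": {
  "targets": [
    {"linear": [-4,-4,0],"delta_rot": [0,0,0],"grip": 90},
    {"linear": [-8,-8,0],"delta_rot": [0,0,0],"grip": 90},
    {"linear": [-10,-12,0],"delta_rot": [0,0,0],"grip": 90},
    {"linear": [-10,-12,0],"delta_rot": [0,0,0],"grip": 90}
  ]
}}

```text
time: 36.05
ee_pos: [0.3942, -0.3002, 0.1872]
tcp_rot: [-180.0, -0.2, 80.7]
wrist_force: [0.2, 0.2, 0.0]
opening: 0.0554
grasp_force: 0.0
```

```bash
python3 - <<'E'
from look import *
st()
t=bot.camera("top");s=bot.camera("side")
for nm in("handle","nose","clamp"):
    for q in bot.pinpoint(t,nm)[:2]:
        for r in bot.pinpoint(s,nm)[:2]:
            X,er=tri(t,q["pixel"],s,r["pixel"])
            if er<.012: d=X[:2]-O;print(nm,X,er,d@e,d@n,np.arctan2(d@e,d@n))
a=cv2.resize(t["color"][175:275,195:285],None,fx=4,fy=4,interpolation=cv2.INTER_CUBIC)
b=cv2.resize(s["color"][150:250,255:355],None,fx=4,fy=4,interpolation=cv2.INTER_CUBIC)
cv2.imwrite("pics/c8.png",np.hstack([a,b])[...,::-1])
E
```

```text
tcp [ 0.396  -0.2982  0.187 ] mach xy -198.7363139765556 -350.3198017715977 yaw 80.76575989717897 F [ 0.0239 -0.2246 -0.6735] Fm 0.05985164158421717 -0.21778768406121413 t 36.2 0.05512890581727517 0.0
handle [ 0.6407 -0.0354  0.09  ] 0.00555419252063839 0.0002894080014491235 -0.05146998890578595 3.1359698633455566
nose [ 0.3629 -0.1402  0.0267] 0.0015850276193340265 -0.2569319837412818 -0.1997255810310934 -2.2315716973046835
clamp [ 0.3334 -0.0795 -0.0024] 0.005214114641694269 -0.295779033863175 -0.1446021054817625 -2.025512933645303
clamp [ 0.4934 -0.181  -0.0005] 0.0001551065546945425 -0.121515910039417 -0.21894350447652203 -2.6349108684918288
```

View pics/c8.png

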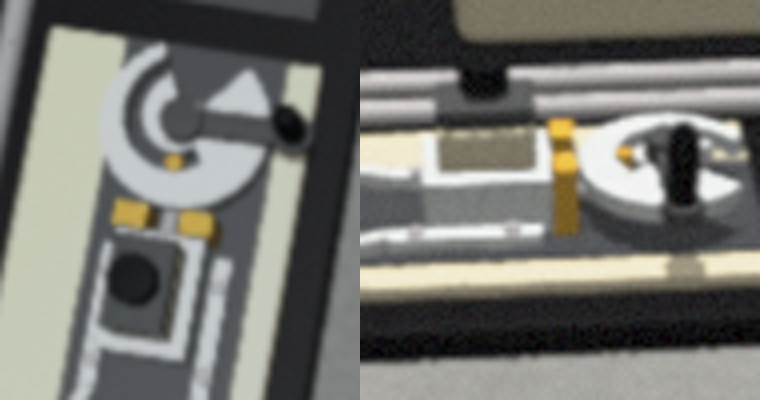

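The nose is hooked in the slot at top crop (175,162), the clamp's front is against the pads, and the crank has stayed at about 3.05 rad. Handing in.

```bash
python3 -c "
from workcell import bot
print(bot.job_done())"
```

```text
the job is handed in; nothing more can be done
None
```

The cream clamp is in the slideway with its nose hooked and its front drawn up against the brass stops; I stopped the crank at about 3.05 rad (about 13 N), let go, and handed the job in at about 36 s.

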